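# Hang the dispensing caddy, prove it with a tug, then load its two bottles

## Task

Hang the blue two-cell caddy by its hooks on the upper bar of the sliding hanger and, while still holding it, tug it gently down until the hanger's red pointer stands in the middle of the green band, and only then let go. After that stand the two dropper bottles upright in the caddy, one in each cell, letting each go only just above the cell's floor. Do not tip the bottles over, do not pull the hanger down past the green band, and leave everything else standing where it is.

Things in the scene. Friction and masses are not known exactly. Their poses are not given: they have to be found in the camera images.
- stand: Fixed stand at the back of the table: grey base 100 x 200 x 12 mm, two steel guide rods with a yoke 39 to 65 mm behind the bar, 243 mm high; at its left (+y) end a white scale strip 215 mm high with a green band. Origin on the table straight below the bar; z up, y along the bar; the caddy hangs on its -x side, towards the robot.
- bar_mid (a point): Middle of the hanger's upper bar: steel, 12 mm diameter, along y, 155 mm free between two cheek plates (outer faces 165 mm apart), 200 mm high less the hanger's slide. Axes as the stand's. An equal bar 66 mm straight below is the rest for the caddy's feet. Behind the bar (+x) 36 mm are free for the caddy's lips, then comes a back plate.
- hanger (a joint): How far the hanger has slid down, m: 0 top, 0.045 bottom stop. No spring: stiff friction (about 13 N in all) holds it wherever it is left; caddy and bottles do not move it, a further pull of about 8 N does. The red pointer beside the bar is in the green band from 0.015 to 0.035 (middle 0.025). Starts above the band.
- caddy_grip (a point): Centre of the caddy's upright white grip plate, 86 mm above its underside: 40 mm long (x), 10 mm thick (y), top at 102 mm. z up, +x towards the hooks, y across the cells. Blue caddy, 0.2 to 0.4 kg; cell box below the grip 54 mm (x) by 118 mm (y), rim 54 mm above the underside. Once let go on the bar it leans about 5 degrees back against the lower bar.
- hook_seat (a point): Fixed in the caddy: where the bar's axis is to lie when hung level: 51 mm (x) from the grip's centre, 12 mm lower. Two hooks open below, 12 mm wide, at y +-53 mm: tab 6 to 10 mm above this point, lip behind it down to 16 mm below, 6 mm (top) to 13 mm (foot) away. Two feet 54 to 70 mm below reach to 8.5 mm in front: aim within 2 mm in x, square and level.
- cell_left (a point): Centre of the floor of the caddy's +y cell: 46 mm (x) by 52 mm (y), walls 50 mm high above the floor. Axes as the caddy's.
- cell_right (a point): Centre of the floor of the caddy's -y cell, same size.
- bottle_a_mid (a point): Centre, half-way up, of a standing amber glass dropper bottle, 102 mm high, 0.05 to 0.1 kg, z along its axis. Above its underside: body 34 mm wide up to about 65 mm, collar 24 mm wide at 62 to 77 mm, black bulb 13 mm wide from 77 mm to the top. Can be held from above by bulb or collar.
- bottle_b_mid (a point): The same of the other, identical dropper bottle.
- packet_red: Low bystander, leave alone: brown packet with red string, 82 x 107 x 46 mm, origin under its centre.
- lotion: Tall bystander, leave alone: pale blue bottle with a white cap, 59 mm diameter, 196 mm high, origin under its centre.
- gel_bottle: Tall bystander, leave alone: pump bottle of pink gel, 57 x 62 x 176 mm, origin under its centre.
Mind the look-alikes: they are no part of the job. Leave any pink look-alike of the part that bears bottle_b_mid alone.

How it is judged:
By the outcome, as a careful person would: the job done as asked, in the order asked, and still so for the second after the job is handed in, with the robot touching nothing.
It also fails if it takes over 72 s, if anything falls off the work surface, if the arm or the gripper's body presses on something with over 40 N, if the wrist force passes 120 N, or if a joint passes its speed limit or range.

## Robot

A 6-joint arm with a two-finger parallel gripper is mounted at the origin on the work surface; the furniture and walls round the work are solid. World frame = base frame: x ahead of the robot, y to its left, z up, the work surface at z = 0. Lengths are in m, angles in rad, forces in N, time in s.
With the tool pointing down it reaches from about 0.225 to 0.875 m from the base axis. Payload 3.4 kg.
Tool frame: the origin (TCP) lies at the centre of the arm's flange, where the gripper is bolted on; the fingertips stand manip.tcp_to_tips ahead of it and the grasp point (between the pads) lies 155 mm ahead of it (manip.tcp_to_tips is the distance from the TCP to the fingertips, in m); z points along the fingers, y is the line along which they close (so a half turn about z gives the same grasp; the last joint's range is limited). The gripper opens to 85 mm and grips with 20 to 120 N. Pads are 22 mm wide; open, the fingers measure 114 mm over their backs; the gripper's body (76 mm by 85 mm) begins 54 mm behind the grasp point. The pads swing forward as they close: fully open they stand 13 mm farther back than shut.
Start: joints at [-1.342, 0.276, 1.505, -0, 1.361, -0.121], TCP at [0.197, -0.54, 0.405] pointing down, gripper open.
Joint ranges: [-2.89, 2.89], [-0.75, 2.08], [0.22, 2.7], [-1.18, 4.32], [0.11, 2.71], [-2.7, 2.7]. Speed limits (rad/s): [2.57, 2.57, 3.14, 3.14, 3.14, 3.14].

## Interface

Orientations are given as a unit quaternion [w, x, y, z].
In Python, from rig import sensors, imaging, manip gives the robot as it stands. The module is installed in compiled form; this text tells all that it offers.
- The arm moves only by the tool jog_arm, never from a script. Its argument "plan" is a list of rows, each an object of numbers: "dx", "dy", "dz": the shift along the tool's x, y, z in mm; "ax", "ay", "az": the turn, a rotation vector about the tool's x, y, z in units of 6 degrees (1.0 is 6 degrees); "grip": the closure, from 0 (fully open) to 1 (shut). A call has 1 to 20 rows; each row shifts and turns the commanded pose from where the row before left it, along the tool's axes as they then stand; what a row does not reach is not made up. A row lasts 1/12 s, in which the tool goes at most 41.7 mm and 7.16 degrees, less where a joint would pass 70% of its speed; a pose out of reach is approached as far as the arm can. A call is refused whole if a number of a shift passes 41.7 or a number of a turn 1, either way. A call with a gripper value outside its range is refused whole. The fingers move at their own pace and stop on an object; "grip_force" is the grip in N (left out, the last holds). Time passes only in rows, so rows that do not move let the fingers close. It gives the time, the measured TCP pose, the force, the opening and the grip force at its end, in the units of the state.
- sensors.get_state(): the state, without advancing time (a new reading comes with each control period).
- imaging.get_image(name): name is "side" or "top"; returns a dict with "image" (400x640x3 uint8, red, green, blue), "K" (3x3 intrinsics, pixels), "extrinsics" (4x4, takes a point from world to camera coordinates). Camera axes: x right, y up, looking along -z (the intrinsics and any distortion apply to the point x, -y, -z); pixel columns grow to the right and rows downward; lengths in m; the calibration is good to about 2 mm. A picture is of the moment at which its call begins. There is no depth.
- manip.sign_off(): hands the job in; it is judged then, once.
The state is a dict: "clock": time; "qpos": joint angles; "qd": joint speeds; "effort": joint torques, N m; "position": TCP position; "ee_rot": TCP orientation; "contact_force": force on the tool from outside, world axes, zero at the start; "moment": the same for the moment, N m; "width": finger opening in m; "gripper_force": force on a finger pad.
Only numpy, scipy, OpenCV 4.12 (cv2) and the standard library are available. Lean on these libraries where they do the work, as an engineer would, in place of code of your own. Each camera call takes 0.05 s, during which the arm holds its last target. There are 200 camera calls.

## Working session

There is one attempt and no reset: what is moved stays moved. The work goes in short steps, Python scripts to look and compute and a tool call to move; the robot and the scene stay as the last step left them, time stands still between calls to the robot, and variables do not carry over. Pictures are saved under pics/ and viewed, at most 10 in all, crops included, and the job is handed in when it is done.

Besides the shell and the picture viewer there is one more tool, called after "Emit:" as a command line: name --argument value ..., lists and objects as JSON in quotes. jog_arm: Moves the arm, as the interface text tells. Its arguments: {"type":"object","properties":{"plan":{"type":"array"},"grip_force":{"type":"number"}},"required":["plan"]}

```bash
mkdir -p pics; cat > h.py <<'E'
from rig import sensors, imaging, manip
import numpy as np, cv2
from scipy.spatial.transform import Rotation as R
def snap(n,f,crop=None,s=1):
    d=imaging.get_image(n); im=d["image"]
    cv2.imwrite("pics/raw_"+f,im[:,:,::-1])
    if crop: im=im[crop[1]:crop[3],crop[0]:crop[2]]
    im=cv2.resize(im,None,fx=s,fy=s,interpolation=cv2.INTER_CUBIC)
    cv2.imwrite("pics/"+f,im[:,:,::-1]); np.savez("cal_"+n,K=d["K"],E=d["extrinsics"],D=np.array(d.get("distortion",[])))
    return d
def ray(n,u,v):
    c=np.load(f"cal_{n}.npz");K,E=c["K"],c["E"]
    p=np.linalg.inv(K)@[u,v,1]; d=E[:3,:3].T@np.array([p[0],-p[1],-p[2]]); o=-E[:3,:3].T@E[:3,3]
    return o,d/np.linalg.norm(d)
def atz(n,u,v,z):
    o,d=ray(n,u,v); return o+d*(z-o[2])/d[2]
def proj(n,P):
    c=np.load(f"cal_{n}.npz");p=c["E"][:3,:3]@np.array(P)+c["E"][:3,3]; q=c["K"]@[p[0],-p[1],-p[2]]; return q[:2]/q[2]
def tri(u1,u2):
    o1,d1=ray("side",*u1);o2,d2=ray("top",*u2)
    A=np.stack([d1,-d2],1); t=np.linalg.lstsq(A,o2-o1,rcond=None)[0]
    a,b=o1+d1*t[0],o2+d2*t[1]; return (a+b)/2,np.linalg.norm(a-b)
E
python3 - <<'E'
from h import *
for n in("side","top"):
    d=snap(n,n+"1.png",s=1.25); print(d.keys(),d["K"].tolist()); print(np.round(d["extrinsics"],4).tolist(), ray(n,320,200))
print(sensors.get_state(),manip.tcp_to_tips)
E
```

```text
dict_keys(['image', 'K', 'extrinsics']) [[438.2665117024319, 0.0, 317.9088123134298], [0.0, 438.2665117024319, 200.17320242175526], [0.0, 0.0, 1.0]]
[[-0.9388, -0.3437, 0.0236, 0.4871], [0.1884, -0.4549, 0.8704, -0.1968], [-0.2884, 0.8215, 0.4919, -0.9928], [0.0, 0.0, 0.0, 1.0]] (array([0.20801118, 0.89343724, 0.6481105 ]), array([ 0.28402028, -0.82331948, -0.49140362]))
dict_keys(['image', 'K', 'extrinsics']) [[458.554932178616, 0.0, 318.3798558015262], [0.0, 458.554932178616, 192.93848548741397], [0.0, 0.0, 1.0]]
[[0.0299, -0.9994, -0.0186, 0.0124], [0.9947, 0.0279, 0.099, -0.4919], [-0.0984, -0.0214, 0.9949, -1.1892], [0.0, 0.0, 0.0, 1.0]] (array([3.71861623e-01, 6.83771534e-04, 1.23210935e+00]), array([ 0.0831854 ,  0.01745393, -0.99638123]))
{'clock': 0.1, 'qpos': array([-1.34200365e+00,  2.76515684e-01,  1.50597774e+00,  4.98207028e-06,
        1.36075354e+00, -1.20996318e-01]), 'qd': array([-0.00179587, -0.00190127, -0.00254799,  0.00057927,  0.0007469 ,
        0.00021087]), 'effort': array([ 1.16935604e-03, -4.17699802e+01, -2.46404099e+01, -2.84820617e-04,
        5.87645627e-03, -8.04135681e-06]), 'position': array([ 0.19700629, -0.53999372,  0.40394664]), 'ee_rot': array([-8.26088413e-04,  9.84744656e-01,  1.74003673e-01, -4.21284274e-05]), 'contact_force': array([ 0.16558227,  0.10837199, -0.60818603]), 'moment': array([-0.05273288, -0.00617063, -0.02378348]), 'gripper_force': 0.0, 'width': 0.08533910421465077} 0.1734
```

View pics/side1.png

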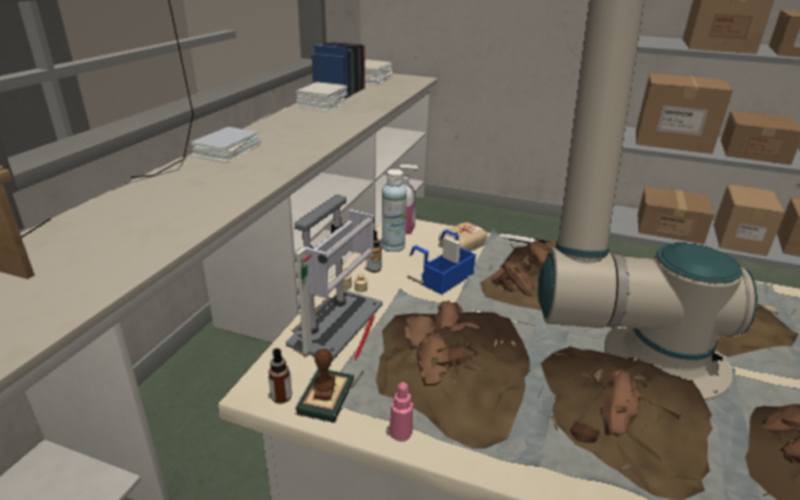

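View pics/top1.png

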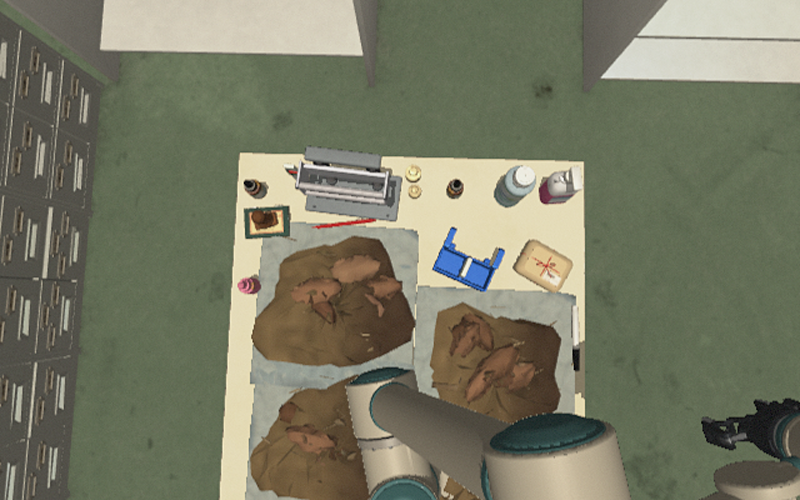

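The side view shows the stand (about 330,280 in the ×1.25 picture), the caddy (447,262), one bottle at (279,378) and the other behind the stand (375,252). The top view shows the caddy at (470,262), the bottles at (254,187) and (456,187), and the stand bar at (345,185). I'll enlarge both.

```bash
python3 - <<'E'
import cv2
a=cv2.imread("pics/raw_top1.png")[110:240,185:445]; cv2.imwrite("pics/t2.png",cv2.resize(a,None,fx=3,fy=3,interpolation=cv2.INTER_CUBIC))
a=cv2.imread("pics/raw_side1.png")[150:330,200:400]; cv2.imwrite("pics/s2.png",cv2.resize(a,None,fx=3.3333,fy=3.33333,interpolation=cv2.INTER_CUBIC))
E
```

```text
(no output)
```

View pics/t2.png

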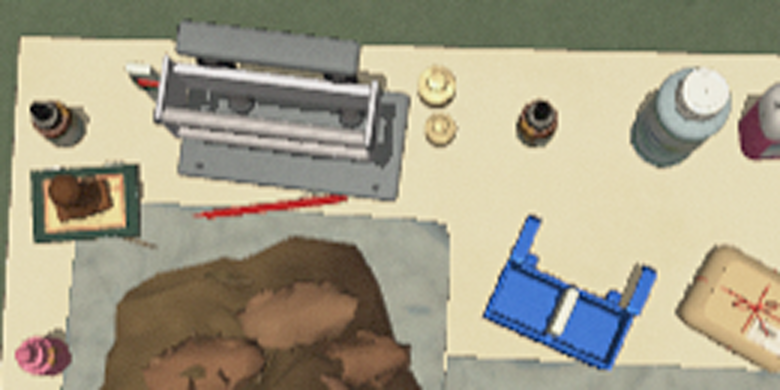

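View pics/s2.png

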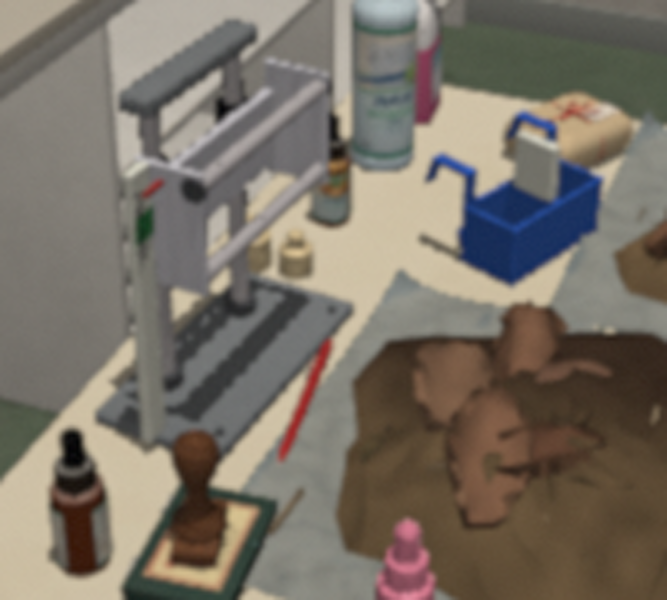

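The top crop shows the grip plate's top centred at about (564,311), hook tabs at (533,218) and (648,270), and bottle bulbs at (40,110) and (541,108). In the side crop the upper bar runs from about (195,188) to (322,88), and the pointer (152,188) stands above the green band (146,222). Now to turn these into positions.

```bash
python3 - <<'E'
from h import *
T=lambda p:(185+p[0]/3-.33,110+p[1]/3-.33); S=lambda p:(200+p[0]*.3-.35,150+p[1]*.3-.35)
np.set_printoptions(precision=4,suppress=True)
for n,p,z in [("griptop",(564,311),.102),("grip+x",(572,287),.102),("grip-x",(557,335),.102),("rimFL",(483,315),.054),("rimFR",(608,370),.054),("rimBL",(512,260),.054),("hookL",(533,218),.084),("hookR",(648,270),.084),
 ("botLbulb",(40,110),.102),("botRbulb",(541,108),.102),("baseFR",(398,198),.012),("baseBR",(410,92),.012),("baseFL",(180,172),.012),("yokeBL",(178,22),.243),("yokeBR",(360,42),.243),("yokeFR",(357,68),.243),("barL",(178,128),.2),("barR",(367,152),.2),
 ("lotion cap",(705,92),.196)]: print(n,atz("top",*T(p),z))
for n,p,z in [("botLbase",(83,565),0.0),("botLbulb",(71,436),.102),("botRbulb",(334,122),.102),("griptopmid",(540,140),.102)]: print(n,atz("side",*S(p),z))
print("bar ends tri",tri(S((207,180)),T((178,128))),tri(S((322,88)),T((367,152))))
print("bulbs",tri(S((71,436)),T((40,110))),tri(S((334,122)),T((541,108))), tri(S((538,138)),T((564,311))))
E
```

```text
griptop [ 0.437  -0.1101  0.102 ]
grip+x [ 0.4569 -0.1163  0.102 ]
grip-x [ 0.4171 -0.1047  0.102 ]
rimFL [ 0.4343 -0.0457  0.054 ]
rimFR [ 0.3906 -0.153   0.054 ]
rimBL [ 0.4823 -0.0694  0.054 ]
hookL [ 0.5153 -0.0845  0.084 ]
hookR [ 0.4743 -0.1812  0.084 ]
botLbulb [0.5929 0.3312 0.102 ]
botRbulb [ 0.6055 -0.0879  0.102 ]
baseFR [0.539  0.0311 0.012 ]
baseBR [0.6357 0.0232 0.012 ]
baseFL [0.5572 0.2278 0.012 ]
yokeBL [0.6337 0.1914 0.243 ]
yokeBR [0.6221 0.0567 0.243 ]
yokeFR [0.6026 0.0583 0.243 ]
barL [0.5625 0.1959 0.2   ]
barR [0.5479 0.0511 0.2   ]
lotion cap [ 0.6017 -0.2051  0.196 ]
botLbase [0.5945 0.3411 0.    ]
botLbulb [0.592  0.3426 0.102 ]
botRbulb [ 0.5991 -0.0713  0.102 ]
griptopmid [ 0.4373 -0.1057  0.102 ]
bar ends tri (array([0.5681, 0.1984, 0.1973]), np.float64(0.010483965789197093)) (array([0.5529, 0.0526, 0.1969]), np.float64(0.009335837114509995))
bulbs (array([0.596 , 0.3343, 0.0938]), np.float64(0.0032114227251111033)) (array([ 0.6069, -0.0888,  0.0921]), np.float64(0.0013827528210465087)) (array([ 0.4385, -0.1098,  0.1013]), np.float64(0.002946355480871032))
```

```bash
python3 - <<'E'
import cv2,numpy as np
a=cv2.imread("pics/raw_top1.png")[112:182,225:325]; a=cv2.resize(a,None,fx=4,fy=4,interpolation=cv2.INTER_CUBIC)
c=cv2.imread("pics/raw_top1.png")[175:245,340:440]; c=cv2.resize(c,None,fx=4,fy=4,interpolation=cv2.INTER_CUBIC)
b=cv2.imread("pics/raw_side1.png")[150:290,225:305]; b=cv2.resize(b,None,fx=4,fy=4,interpolation=cv2.INTER_CUBIC)
cv2.imwrite("pics/z3.png",np.hstack([np.vstack([a,c]),b]))
E
```

```text
(no output)
```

View pics/z3.png

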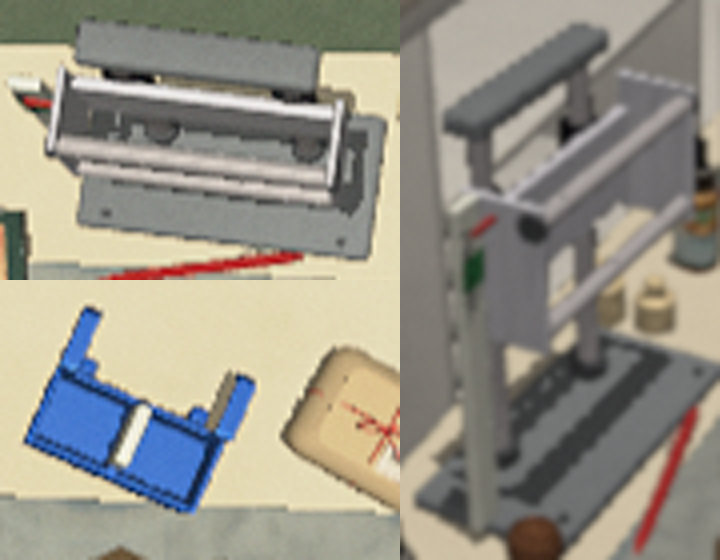

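```bash
cat > fit.py <<'E'
from h import *
from scipy.optimize import least_squares
np.set_printoptions(precision=4,suppress=True)
T=lambda p:(225+p[0]/4-.375,112+p[1]/4-.375); C=lambda p:(340+p[0]/4-.375,175+p[1]/4-.375); S=lambda p:(225+p[0]/4-.375,150+p[1]/4-.375)
def w(p,l): 
    c,s=np.cos(p[2]),np.sin(p[2]); return [p[0]+c*l[0]-s*l[1],p[1]+s*l[0]+c*l[1],l[2]]
def f(p):
    r=[];sl=p[3];bx=p[4];yl,yr=p[5],p[6]
    for cam,px,l in [("top",T((368,258)),(bx,-.1,.012)),("top",T((80,228)),(bx,.1,.012)),("top",T((385,120)),(bx+.1,-.1,.012)),
      ("top",T((80,20)),(.065,yl,.243)),("top",T((320,48)),(.065,yr,.243)),("top",T((315,93)),(.039,yr,.243)),("top",T((78,65)),(.039,yl,.243)),
      ("side",S((133,228)),(0,.0825,.2-sl)),("side",S((290,97)),(0,-.0775,.2-sl)),("side",S((290,202)),(0,-.0775,.134-sl)),("side",S((155,305)),(0,.0775,.134-sl)),
      ("top",T((68,146)),(0,.0775,.2-sl)),("top",T((327,182)),(0,-.0775,.2-sl))]:
        r+=list(proj(cam,w(p,l))-np.array(px))
    return np.array(r)
q=least_squares(f,[.56,.125,-.09,.0,-.02,.067,-.067],loss="soft_l1"); print("stand",q.x); print(f(q.x).reshape(-1,2))
def g(p):
    r=[]
    for px,l in [((25,160),(-.027,.059,.054)),((190,232),(-.027,-.059,.054)),((62,92),(.027,.059,.054)),((138,128),(.02,0,.102)),((123,185),(-.02,0,.102)),((92,30),(.061,.053,.084)),((243,97),(.061,-.053,.084))]:
        r+=list(proj("top",w(p,l))-np.array(C(px)))
    return np.array(r)
q=least_squares(g,[.44,-.11,-.39],loss="soft_l1"); print("caddy",q.x,np.degrees(q.x[2])); print(g(q.x).reshape(-1,2))
E
python3 fit.py
```

```text
stand [ 0.5639  0.1287 -0.0964 -0.0005 -0.0202  0.0667 -0.0662]
[[ 0.6667  1.3261]
 [-0.8831 -0.2549]
 [ 1.081  -0.5646]
 [ 0.5933 -0.1558]
 [ 0.1232 -0.0167]
 [-0.1507  0.2472]
 [-0.5711  0.0439]
 [ 1.9112 -1.2933]
 [-0.1232  0.6985]
 [-0.1267 -0.6578]
 [-1.0063  5.5177]
 [-1.801   0.2595]
 [ 0.5157 -0.5489]]
caddy [ 0.4374 -0.1103 -0.3771] -21.60889690145551
[[-0.2576  0.1658]
 [ 1.0855  0.4215]
 [-1.3175 -2.0798]
 [ 1.7962 -0.9   ]
 [-0.7267 -0.2251]
 [-0.6654  0.8865]
 [ 0.6689  0.6873]]
```

```bash
cat >> h.py <<'E'
def go(pos,yaw):
    "total shift in present tool axes (mm), then turn (units)"
    s=sensors.get_state(); q=s["ee_rot"]; r=R.from_quat([q[1],q[2],q[3],q[0]])
    d=r.inv().apply(np.array(pos)-s["position"])*1000
    t=R.from_matrix(np.array([[np.cos(yaw),np.sin(yaw),0],[np.sin(yaw),-np.cos(yaw),0],[0,0,-1]]))
    print("shift",np.round(d,1),"turn",np.round(np.degrees((r.inv()*t).as_rotvec())/6,2),"clock",s["clock"])
    print(" F",np.round(s["contact_force"],2),"w",round(s["width"],4),"gf",round(s["gripper_force"],1),"pos",np.round(s["position"],4))
E
python3 -c "
from h import *
go([.437,-.110,.33],-.377)"
```

```text
shift [ 372.8 -321.6   74.6] turn [-0.02  0.    6.94] clock 0.1
 F [ 0.17  0.11 -0.61] w 0.0853 gf 0.0 pos [ 0.197  -0.54    0.4039]
```

Emit:
jog_arm --plan '[{"dx":26,"dy":-23,"dz":3,"grip":0},{"dx":26,"dy":-23,"dz":3},{"dx":26,"dy":-23,"dz":3},{"dx":26,"dy":-23,"dz":3},{"dx":26,"dy":-23,"dz":3},{"dx":26,"dy":-23,"dz":3},{"dx":26,"dy":-23,"dz":3},{"dx":26,"dy":-23,"dz":3},{"dx":26,"dy":-23,"dz":3},{"dx":26,"dy":-23,"dz":3},{"dx":26,"dy":-23,"dz":3},{"dx":26,"dy":-23,"dz":3},{"dx":26,"dy":-23,"dz":3},{"dx":26,"dy":-23,"dz":3},{"az":1},{"az":1},{"az":1},{"az":1},{"az":1},{"az":1}]'

```text
$.plan[0]: bad value
```

```bash
python3 -c "
from h import *
go([.437,-.110,.26],-.377)"
```

```text
shift [ 372.8 -321.5  144.6] turn [-0.02  0.    6.94] clock 0.1
 F [ 0.17  0.11 -0.61] w 0.0853 gf 0.0 pos [ 0.197  -0.54    0.4039]
```

Emit:
jog_arm --plan '[{"dx":26,"dy":-23,"dz":3,"ax":0,"ay":0,"az":0,"grip":0}]'

```text
clock: 0.18
position: [0.2121, -0.5138, 0.4012]
ee_rot: [0.002, 0.985, 0.172, -0.001]
contact_force: [0.9, 0.0, 0.4]
width: 0.0854
gripper_force: 0.0
```

Emit:
jog_arm --plan '[{"dx":27,"dy":-23,"dz":3,"ax":0,"ay":0,"az":0,"grip":0},{"dx":27,"dy":-23,"dz":3,"ax":0,"ay":0,"az":0,"grip":0},{"dx":27,"dy":-23,"dz":3,"ax":0,"ay":0,"az":0,"grip":0},{"dx":27,"dy":-23,"dz":3,"ax":0,"ay":0,"az":0,"grip":0},{"dx":27,"dy":-23,"dz":3,"ax":0,"ay":0,"az":0,"grip":0},{"dx":27,"dy":-23,"dz":3,"ax":0,"ay":0,"az":0,"grip":0},{"dx":27,"dy":-23,"dz":3,"ax":0,"ay":0,"az":0,"grip":0},{"dx":27,"dy":-23,"dz":3,"ax":0,"ay":0,"az":0,"grip":0},{"dx":27,"dy":-23,"dz":3,"ax":0,"ay":0,"az":0,"grip":0},{"dx":27,"dy":-23,"dz":3,"ax":0,"ay":0,"az":0,"grip":0},{"dx":27,"dy":-23,"dz":3,"ax":0,"ay":0,"az":0,"grip":0},{"dx":27,"dy":-23,"dz":3,"ax":0,"ay":0,"az":0,"grip":0},{"dx":23,"dy":-23,"dz":3,"ax":0,"ay":0,"az":0,"grip":0},{"dx":0,"dy":0,"dz":3,"ax":0,"ay":0,"az":1,"grip":0},{"dx":0,"dy":0,"dz":3,"ax":0,"ay":0,"az":1,"grip":0},{"dx":0,"dy":0,"dz":3,"ax":0,"ay":0,"az":1,"grip":0},{"dx":0,"dy":0,"dz":3,"ax":0,"ay":0,"az":1,"grip":0},{"dx":0,"dy":0,"dz":3,"ax":0,"ay":0,"az":1,"grip":0},{"dx":0,"dy":0,"dz":3,"ax":0,"ay":0,"az":1,"grip":0},{"dx":0,"dy":0,"dz":3,"ax":0,"ay":0,"az":0.94,"grip":0}]'

```text
clock: 1.85
position: [0.4369, -0.1097, 0.3412]
ee_rot: [-0.0, 0.982, -0.19, -0.0]
contact_force: [-0.2, 0.8, -0.5]
width: 0.0855
gripper_force: 0.0
```

```bash
python3 -c "
from h import *
go([.437,-.110,.237],-.377)"
```

```text
shift [  0.2   0.2 104.2] turn [ 0.    0.01 -0.05] clock 1.85
 F [-0.22  0.75 -0.46] w 0.0855 gf 0.0 pos [ 0.4369 -0.1097  0.3412]
```

Emit:
jog_arm --plan '[{"dx":0,"dy":0,"dz":20,"ax":0,"ay":0,"az":0,"grip":0},{"dx":0,"dy":0,"dz":20,"ax":0,"ay":0,"az":0,"grip":0},{"dx":0,"dy":0,"dz":20,"ax":0,"ay":0,"az":0,"grip":0},{"dx":0,"dy":0,"dz":20,"ax":0,"ay":0,"az":0,"grip":0},{"dx":0,"dy":0,"dz":11,"ax":0,"ay":0,"az":0,"grip":0},{"dx":0,"dy":0,"dz":10,"ax":0,"ay":0,"az":0,"grip":0},{"dx":0,"dy":0,"dz":0,"ax":0,"ay":0,"az":0,"grip":0},{"dx":0,"dy":0,"dz":0,"ax":0,"ay":0,"az":0,"grip":1},{"dx":0,"dy":0,"dz":0,"ax":0,"ay":0,"az":0,"grip":1},{"dx":0,"dy":0,"dz":0,"ax":0,"ay":0,"az":0,"grip":1},{"dx":0,"dy":0,"dz":0,"ax":0,"ay":0,"az":0,"grip":1},{"dx":0,"dy":0,"dz":0,"ax":0,"ay":0,"az":0,"grip":1},{"dx":0,"dy":0,"dz":0,"ax":0,"ay":0,"az":0,"grip":1},{"dx":0,"dy":0,"dz":0,"ax":0,"ay":0,"az":0,"grip":1},{"dx":0,"dy":0,"dz":0,"ax":0,"ay":0,"az":0,"grip":1}]' --grip_force 80

```text
clock: 3.1
position: [0.4372, -0.11, 0.2411]
ee_rot: [0.0, 0.982, -0.187, 0.0]
contact_force: [-0.9, 0.1, 4.2]
width: 0.0091
gripper_force: 78.0
```

```bash
python3 -c "
from h import *
go([.437,-.110,.4],-.096)"
```

```text
shift [-1.000e-01  1.000e-01 -1.589e+02] turn [ 0.   -0.01 -2.68] clock 3.1
 F [-0.91  0.13  4.22] w 0.0091 gf 78.0 pos [ 0.4372 -0.11    0.2411]
```

Emit:
jog_arm --plan '[{"dx":0,"dy":0,"dz":-10,"ax":0,"ay":0,"az":0,"grip":1},{"dx":0,"dy":0,"dz":-20,"ax":0,"ay":0,"az":0,"grip":1},{"dx":0,"dy":0,"dz":-25,"ax":0,"ay":0,"az":0,"grip":1},{"dx":0,"dy":0,"dz":-25,"ax":0,"ay":0,"az":0,"grip":1},{"dx":0,"dy":0,"dz":-25,"ax":0,"ay":0,"az":0,"grip":1},{"dx":0,"dy":0,"dz":-25,"ax":0,"ay":0,"az":0,"grip":1},{"dx":0,"dy":0,"dz":-20,"ax":0,"ay":0,"az":0,"grip":1},{"dx":0,"dy":0,"dz":-19,"ax":0,"ay":0,"az":0,"grip":1},{"dx":0,"dy":0,"dz":0,"ax":0,"ay":0,"az":-0.9,"grip":1},{"dx":0,"dy":0,"dz":0,"ax":0,"ay":0,"az":-0.9,"grip":1},{"dx":0,"dy":0,"dz":0,"ax":0,"ay":0,"az":-0.9,"grip":1},{"dx":0,"dy":0,"dz":0,"ax":0,"ay":0,"az":0,"grip":1},{"dx":0,"dy":0,"dz":0,"ax":0,"ay":0,"az":0,"grip":1}]'

```text
clock: 4.18
position: [0.4368, -0.1097, 0.4091]
ee_rot: [-0.0, 0.999, -0.048, -0.001]
contact_force: [0.8, 0.5, -3.2]
width: 0.0091
gripper_force: 78.1
```

```bash
python3 -c "
from h import *
go([.5132-.015,.1339+.0014,.41],-.096)"
```

```text
shift [  37.5 -249.8   -0.9] turn [-0.    0.01 -0.01] clock 4.1833
 F [ 0.85  0.45 -3.19] w 0.0091 gf 78.1 pos [ 0.4368 -0.1097  0.4091]
```

Emit:
jog_arm --plan '[{"dx":2,"dy":-12,"dz":0,"ax":0,"ay":0,"az":0,"grip":1},{"dx":3.5,"dy":-22,"dz":0,"ax":0,"ay":0,"az":0,"grip":1},{"dx":3.5,"dy":-24,"dz":0,"ax":0,"ay":0,"az":0,"grip":1},{"dx":3.5,"dy":-24,"dz":0,"ax":0,"ay":0,"az":0,"grip":1},{"dx":3.5,"dy":-24,"dz":0,"ax":0,"ay":0,"az":0,"grip":1},{"dx":3.5,"dy":-24,"dz":0,"ax":0,"ay":0,"az":0,"grip":1},{"dx":3.5,"dy":-24,"dz":0,"ax":0,"ay":0,"az":0,"grip":1},{"dx":3.5,"dy":-24,"dz":0,"ax":0,"ay":0,"az":0,"grip":1},{"dx":3.5,"dy":-24,"dz":0,"ax":0,"ay":0,"az":0,"grip":1},{"dx":3.5,"dy":-24,"dz":0,"ax":0,"ay":0,"az":0,"grip":1},{"dx":2,"dy":-16,"dz":0,"ax":0,"ay":0,"az":0,"grip":1},{"dx":1.5,"dy":-8,"dz":0,"ax":0,"ay":0,"az":0,"grip":1},{"dx":0,"dy":0,"dz":0,"ax":0,"ay":0,"az":0,"grip":1},{"dx":0,"dy":0,"dz":0,"ax":0,"ay":0,"az":0,"grip":1}]'

```text
clock: 5.35
position: [0.4973, 0.1353, 0.4092]
ee_rot: [0.001, 0.999, -0.047, -0.001]
contact_force: [-0.8, -0.3, -3.3]
width: 0.009
gripper_force: 78.3
```

```bash
python3 - <<'E'
from h import *
go([.5132,.1339,.41],-.096)
snap("side","s4.png"); snap("top","t4.png")
a=cv2.imread("pics/raw_top4.png") if 0 else cv2.imread("pics/raw_t4.png")[90:200,215:335]; b=cv2.imread("pics/raw_s4.png")[110:260,225:345]
f=lambda i,k:cv2.resize(i,None,fx=k,fy=k,interpolation=cv2.INTER_CUBIC)
A=f(a,3.3333);B=f(b,3.3333); h=max(len(A),len(B)); A=np.vstack([A,np.zeros((h-len(A),A.shape[1],3),np.uint8)]);cv2.imwrite("pics/z4.png",np.hstack([A,B]))
E
```

```text
shift [15.9 -0.1 -0.8] turn [0.01 0.01 0.02] clock 5.35
 F [-0.76 -0.26 -3.29] w 0.009 gf 78.3 pos [0.4973 0.1353 0.4092]
```

View pics/z4.png

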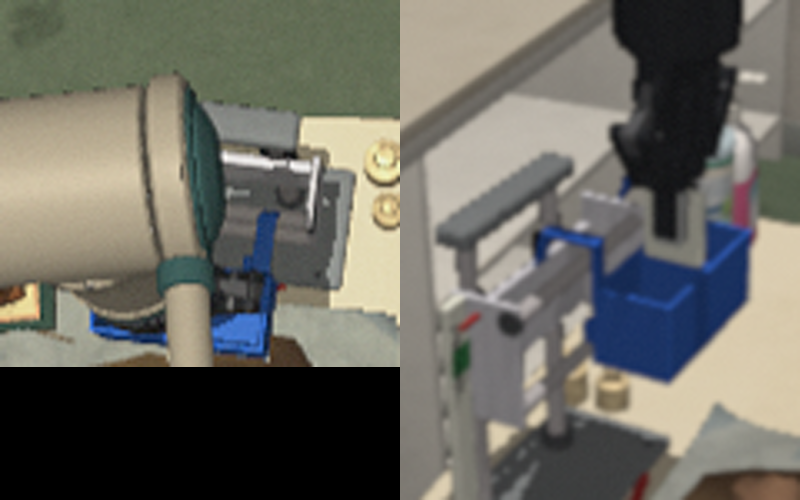

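The caddy hangs level in the gripper short of the bar. In the right panel its left hook tab is at about (540–598,236) and the bar's end knob at (511,322). I'll overlay the predicted wireframe to check the model.

```bash
python3 - <<'E'
from h import *
from fit import w
k=6
st=[.5639,.1287,-.0964]; ca=[.4973,.1353,-.094]; zc=.4092-.155
def draw(cam,im,o):
    P=lambda p:tuple(int(v) for v in (proj(cam,p)-o+.5)*k)
    L=lambda f,a,b,c:cv2.line(im,P(w(f,a)),P(w(f,b)),c,1,cv2.LINE_AA)
    for z in(.2,.134): L(st,(0,.0825,z),(0,-.0775,z),(0,0,255))
    L(st,(.065,-.0667,.243),(.065,.0667,.243),(0,255,0));L(st,(.039,-.0667,.243),(.039,.0667,.243),(0,255,0))
    Y=(0,255,255)
    c=[(-.027,.059),(-.027,-.059),(.027,-.059),(.027,.059)]
    for i in range(4):
        for dz in(-.032,-.086): L(ca,(*c[i],zc+dz),(*c[(i+1)%4],zc+dz),Y)
    for y in(.053,-.053):
        s=zc-.012; L(ca,(.027,y,s+.008),(.059,y,s+.008),Y); L(ca,(.059,y,s+.008),(.065,y,s-.016),Y)
    g=[(-.02,.016),(.02,.016),(.02,-.016),(-.02,-.016)]
    for i in range(4): L(ca,(g[i][0],0,zc+g[i][1]),(g[(i+1)%4][0],0,zc+g[(i+1)%4][1]),(255,0,255))
    return im
b=cv2.imread("pics/raw_s4.png")[140:235,230:335]; b=draw("side",cv2.resize(b,None,fx=k,fy=k,interpolation=cv2.INTER_CUBIC),np.array([230,140]))
cv2.imwrite("pics/z5.png",b)
E
```

```text
stand [ 0.5639  0.1287 -0.0964 -0.0005 -0.0202  0.0667 -0.0662]
[[ 0.6667  1.3261]
 [-0.8831 -0.2549]
 [ 1.081  -0.5646]
 [ 0.5933 -0.1558]
 [ 0.1232 -0.0167]
 [-0.1507  0.2472]
 [-0.5711  0.0439]
 [ 1.9112 -1.2933]
 [-0.1232  0.6985]
 [-0.1267 -0.6578]
 [-1.0063  5.5177]
 [-1.801   0.2595]
 [ 0.5157 -0.5489]]
caddy [ 0.4374 -0.1103 -0.3771] -21.60889690145551
[[-0.2576  0.1658]
 [ 1.0855  0.4215]
 [-1.3175 -2.0798]
 [ 1.7962 -0.9   ]
 [-0.7267 -0.2251]
 [-0.6654  0.8865]
 [ 0.6689  0.6873]]
```

View pics/z5.png

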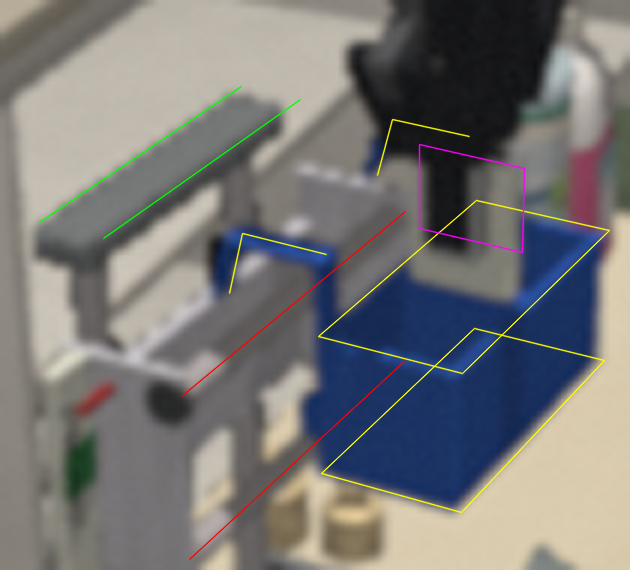

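Emit:
jog_arm --plan '[{"dx":4,"dy":0,"dz":0,"ax":0,"ay":0,"az":0,"grip":1},{"dx":4,"dy":0,"dz":0,"ax":0,"ay":0,"az":0,"grip":1},{"dx":4,"dy":0,"dz":0,"ax":0,"ay":0,"az":0,"grip":1},{"dx":3.5,"dy":0,"dz":0,"ax":0,"ay":0,"az":0,"grip":1},{"dx":0,"dy":0,"dz":0,"ax":0,"ay":0,"az":0,"grip":1},{"dx":0,"dy":0,"dz":4,"ax":0,"ay":0,"az":0,"grip":1},{"dx":0,"dy":0,"dz":4,"ax":0,"ay":0,"az":0,"grip":1},{"dx":0,"dy":0,"dz":4,"ax":0,"ay":0,"az":0,"grip":1},{"dx":0,"dy":0,"dz":4,"ax":0,"ay":0,"az":0,"grip":1},{"dx":0,"dy":0,"dz":4,"ax":0,"ay":0,"az":0,"grip":1},{"dx":0,"dy":0,"dz":4,"ax":0,"ay":0,"az":0,"grip":1},{"dx":0,"dy":0,"dz":2,"ax":0,"ay":0,"az":0,"grip":1},{"dx":0,"dy":0,"dz":0,"ax":0,"ay":0,"az":0,"grip":1},{"dx":0,"dy":0,"dz":0,"ax":0,"ay":0,"az":0,"grip":1}]'

```text
clock: 6.62
position: [0.5129, 0.1341, 0.3836]
ee_rot: [0.0, 0.999, -0.047, -0.0]
contact_force: [-0.2, -0.4, -2.0]
width: 0.0091
gripper_force: 78.3
```

```bash
python3 - <<'E'
from h import *
go([.5132,.1339,.3667],-.096)
snap("side","s6.png",crop=(230,140,335,235),s=5)
E
```

```text
shift [ 0.3  0.2 16.9] turn [0.   0.   0.02] clock 6.6167
 F [-0.19 -0.43 -2.01] w 0.0091 gf 78.3 pos [0.5129 0.1341 0.3836]
```

View pics/s6.png

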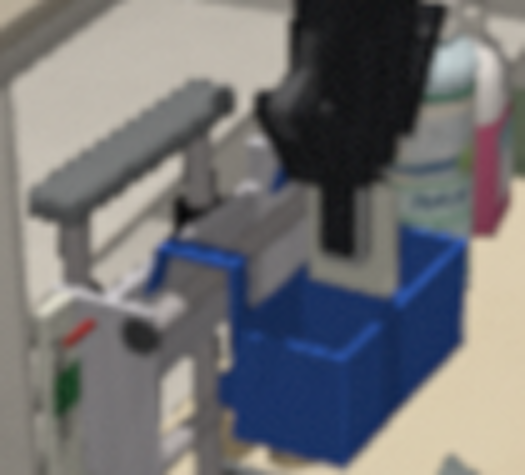

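The left hook now straddles the bar (tab 165–240,250, knob at 140,335), with its lip behind. Lowering in guarded steps.

Emit:
jog_arm --plan '[{"dx":0,"dy":0,"dz":2,"ax":0,"ay":0,"az":0,"grip":1},{"dx":0,"dy":0,"dz":2,"ax":0,"ay":0,"az":0,"grip":1},{"dx":0,"dy":0,"dz":2,"ax":0,"ay":0,"az":0,"grip":1},{"dx":0,"dy":0,"dz":2,"ax":0,"ay":0,"az":0,"grip":1},{"dx":0,"dy":0,"dz":2,"ax":0,"ay":0,"az":0,"grip":1},{"dx":0,"dy":0,"dz":0,"ax":0,"ay":0,"az":0,"grip":1},{"dx":0,"dy":0,"dz":0,"ax":0,"ay":0,"az":0,"grip":1}]'

```text
clock: 7.25
position: [0.5129, 0.1341, 0.3735]
ee_rot: [0.0, 0.999, -0.047, -0.0]
contact_force: [0.1, 0.3, -2.6]
width: 0.0091
gripper_force: 78.3
```

Emit:
jog_arm --plan '[{"dx":0,"dy":0,"dz":1,"ax":0,"ay":0,"az":0,"grip":1},{"dx":0,"dy":0,"dz":1,"ax":0,"ay":0,"az":0,"grip":1},{"dx":0,"dy":0,"dz":1,"ax":0,"ay":0,"az":0,"grip":1},{"dx":0,"dy":0,"dz":0,"ax":0,"ay":0,"az":0,"grip":1}]'

```text
clock: 7.58
position: [0.5128, 0.1341, 0.3705]
ee_rot: [0.0, 0.999, -0.047, -0.0]
contact_force: [-0.3, -0.2, -3.0]
width: 0.0089
gripper_force: 78.3
```

Emit:
jog_arm --plan '[{"dx":0,"dy":0,"dz":1,"ax":0,"ay":0,"az":0,"grip":1},{"dx":0,"dy":0,"dz":1,"ax":0,"ay":0,"az":0,"grip":1},{"dx":0,"dy":0,"dz":0,"ax":0,"ay":0,"az":0,"grip":1}]'

```text
clock: 7.83
position: [0.5128, 0.1341, 0.3684]
ee_rot: [0.0, 0.999, -0.047, -0.0]
contact_force: [0.1, 0.8, -2.8]
width: 0.0087
gripper_force: 78.3
```

Emit:
jog_arm --plan '[{"dx":0,"dy":0,"dz":1,"ax":0,"ay":0,"az":0,"grip":1},{"dx":0,"dy":0,"dz":1,"ax":0,"ay":0,"az":0,"grip":1},{"dx":0,"dy":0,"dz":0,"ax":0,"ay":0,"az":0,"grip":1}]'

```text
clock: 8.08
position: [0.5128, 0.1341, 0.3664]
ee_rot: [0.0, 0.999, -0.047, -0.0]
contact_force: [-0.2, 0.7, -2.9]
width: 0.0089
gripper_force: 78.3
```

Emit:
jog_arm --plan '[{"dx":0,"dy":0,"dz":1,"ax":0,"ay":0,"az":0,"grip":1},{"dx":0,"dy":0,"dz":1,"ax":0,"ay":0,"az":0,"grip":1},{"dx":0,"dy":0,"dz":0,"ax":0,"ay":0,"az":0,"grip":1}]'

```text
clock: 8.33
position: [0.5128, 0.1341, 0.3655]
ee_rot: [-0.0, 0.999, -0.047, 0.0]
contact_force: [-1.9, -0.2, 1.9]
width: 0.0088
gripper_force: 79.3
```

Emit:
jog_arm --plan '[{"dx":0,"dy":0,"dz":1,"ax":0,"ay":0,"az":0,"grip":1},{"dx":0,"dy":0,"dz":1,"ax":0,"ay":0,"az":0,"grip":1},{"dx":0,"dy":0,"dz":0,"ax":0,"ay":0,"az":0,"grip":1}]'

```text
clock: 8.58
position: [0.5127, 0.1341, 0.3642]
ee_rot: [-0.0, 0.999, -0.047, 0.001]
contact_force: [-3.8, 0.1, 7.6]
width: 0.0088
gripper_force: 79.8
```

Emit:
jog_arm --plan '[{"dx":-0.5,"dy":0,"dz":1,"ax":0,"ay":0,"az":0,"grip":1},{"dx":0,"dy":0,"dz":1,"ax":0,"ay":0,"az":0,"grip":1},{"dx":0,"dy":0,"dz":1,"ax":0,"ay":0,"az":0,"grip":1},{"dx":0,"dy":0,"dz":1,"ax":0,"ay":0,"az":0,"grip":1},{"dx":0,"dy":0,"dz":1,"ax":0,"ay":0,"az":0,"grip":1},{"dx":0,"dy":0,"dz":1,"ax":0,"ay":0,"az":0,"grip":1},{"dx":0,"dy":0,"dz":1,"ax":0,"ay":0,"az":0,"grip":1},{"dx":0,"dy":0,"dz":1,"ax":0,"ay":0,"az":0,"grip":1},{"dx":0,"dy":0,"dz":1,"ax":0,"ay":0,"az":0,"grip":1},{"dx":0,"dy":0,"dz":1,"ax":0,"ay":0,"az":0,"grip":1},{"dx":0,"dy":0,"dz":0,"ax":0,"ay":0,"az":0,"grip":1}]'

```text
clock: 9.5
position: [0.5125, 0.1341, 0.3545]
ee_rot: [-0.0, 0.999, -0.047, 0.002]
contact_force: [-4.0, -1.0, 8.7]
width: 0.0093
gripper_force: 79.9
```

```bash
cat > ptr.py <<'E'
from h import *
def ptr(f):
    im=cv2.imread(f)[195:240,228:255].astype(int); b,g,r=im[...,0],im[...,1],im[...,2]
    R_=(r-np.maximum(g,b)>40); G=(g-np.maximum(r,b)>15)
    for n,m,q in(("red",R_,r-g),("green",G,g-r)):
        ys,xs=np.nonzero(m)
        if len(ys): print(n,len(ys),"c",228+xs.mean().round(1),195+ys.mean().round(1),"rows",195+ys.min(),195+ys.max(),"cols",228+xs.min(),228+xs.max())
if __name__=="__main__":
    ptr("pics/raw_s4.png");ptr("pics/raw_s6.png")
    snap("side","s7.png"); ptr("pics/raw_s7.png")
    # expected pixel motion per mm slide at pointer
    p=[.56,.22,.2]; print(proj("side",p),(proj("side",[.56,.22,.175])-proj("side",p))/25)
    go([.5132,.1339,.341],-.096)
E
python3 ptr.py
```

```text
red 16 c 245.5 205.8 rows 204 208 cols 243 248
green 36 c 243.1 217.2 rows 213 221 cols 241 245
red 16 c 245.5 205.8 rows 204 208 cols 243 248
green 37 c 243.0 217.4 rows 213 222 cols 241 245
red 14 c 245.8 210.1 rows 208 212 cols 243 248
green 35 c 242.9 217.9 rows 214 222 cols 241 245
[263.05717509 208.83904148] [0.01875115 0.42501209]
shift [ 0.7  0.2 13.5] turn [-0.   -0.03  0.02] clock 9.55
 F [-3.   -1.47  8.1 ] w 0.0088 gf 79.9 pos [0.5125 0.1341 0.3545]
```

Emit:
jog_arm --plan '[{"dx":0,"dy":0,"dz":1,"ax":0,"ay":0,"az":0,"grip":1},{"dx":0,"dy":0,"dz":1,"ax":0,"ay":0,"az":0,"grip":1},{"dx":0,"dy":0,"dz":1,"ax":0,"ay":0,"az":0,"grip":1},{"dx":0,"dy":0,"dz":1,"ax":0,"ay":0,"az":0,"grip":1},{"dx":0,"dy":0,"dz":1,"ax":0,"ay":0,"az":0,"grip":1},{"dx":0,"dy":0,"dz":1,"ax":0,"ay":0,"az":0,"grip":1},{"dx":0,"dy":0,"dz":1,"ax":0,"ay":0,"az":0,"grip":1},{"dx":0,"dy":0,"dz":1,"ax":0,"ay":0,"az":0,"grip":1},{"dx":0,"dy":0,"dz":1,"ax":0,"ay":0,"az":0,"grip":1},{"dx":0,"dy":0,"dz":1,"ax":0,"ay":0,"az":0,"grip":1},{"dx":0,"dy":0,"dz":1,"ax":0,"ay":0,"az":0,"grip":1},{"dx":0,"dy":0,"dz":0,"ax":0,"ay":0,"az":0,"grip":1}]'

```text
clock: 10.55
position: [0.5126, 0.1341, 0.3434]
ee_rot: [-0.0, 0.999, -0.047, 0.001]
contact_force: [-4.2, 0.2, 8.3]
width: 0.0088
gripper_force: 80.0
```

```bash
sed -i 's/s7.png/s8.png/g' ptr.py; python3 ptr.py; python3 - <<'E'
import cv2
a=cv2.imread("pics/raw_s8.png"); b=cv2.resize(a[185:245,225:265],None,fx=8,fy=8,interpolation=cv2.INTER_CUBIC); c=cv2.resize(a[140:240,225:335],None,fx=4.8,fy=4.8,interpolation=cv2.INTER_CUBIC)[:480,:480]
cv2.imwrite("pics/z8.png",cv2.hconcat([b,c]))
E
```

```text
red 16 c 245.5 205.8 rows 204 208 cols 243 248
green 36 c 243.1 217.2 rows 213 221 cols 241 245
red 16 c 245.5 205.8 rows 204 208 cols 243 248
green 37 c 243.0 217.4 rows 213 222 cols 241 245
red 14 c 245.8 215.1 rows 213 217 cols 243 248
green 26 c 242.5 217.5 rows 213 222 cols 241 245
[263.05717509 208.83904148] [0.01875115 0.42501209]
shift [0.7 0.1 2.4] turn [-0.   -0.03  0.02] clock 10.6
 F [-3.89 -0.45  7.66] w 0.0092 gf 79.9 pos [0.5125 0.1341 0.3434]
```

View pics/z8.png

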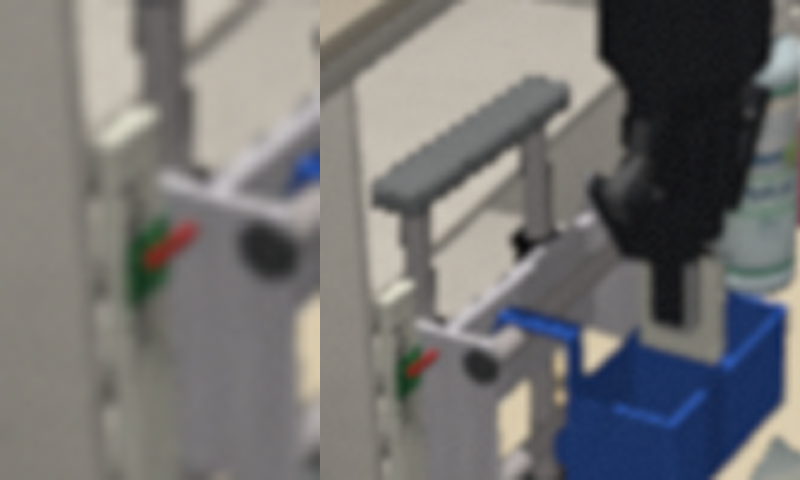

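The pointer tip (150,260) lies nearly at the middle of the green band (rows 220–305). One more mm, then let go and rise.

Emit:
jog_arm --plan '[{"dx":0,"dy":0,"dz":1,"ax":0,"ay":0,"az":0,"grip":1},{"dx":0,"dy":0,"dz":0,"ax":0,"ay":0,"az":0,"grip":1},{"dx":0,"dy":0,"dz":-0.5,"ax":0,"ay":0,"az":0,"grip":1},{"dx":0,"dy":0,"dz":0,"ax":0,"ay":0,"az":0,"grip":1},{"dx":0,"dy":0,"dz":0,"ax":0,"ay":0,"az":0,"grip":0.6},{"dx":0,"dy":0,"dz":0,"ax":0,"ay":0,"az":0,"grip":0.4},{"dx":0,"dy":0,"dz":0,"ax":0,"ay":0,"az":0,"grip":0.4},{"dx":0,"dy":0,"dz":0,"ax":0,"ay":0,"az":0,"grip":0.4},{"dx":0,"dy":0,"dz":0,"ax":0,"ay":0,"az":0,"grip":0.4},{"dx":0,"dy":0,"dz":0,"ax":0,"ay":0,"az":0,"grip":0.4},{"dx":0,"dy":0,"dz":-5,"ax":0,"ay":0,"az":0,"grip":0.4},{"dx":0,"dy":0,"dz":-10,"ax":0,"ay":0,"az":0,"grip":0.4},{"dx":0,"dy":0,"dz":-20,"ax":0,"ay":0,"az":0,"grip":0.4},{"dx":0,"dy":0,"dz":-20,"ax":0,"ay":0,"az":0,"grip":0.4},{"dx":0,"dy":0,"dz":-20,"ax":0,"ay":0,"az":0,"grip":0.4},{"dx":0,"dy":0,"dz":-20,"ax":0,"ay":0,"az":0,"grip":0.4},{"dx":0,"dy":0,"dz":0,"ax":0,"ay":0,"az":0,"grip":0.4}]'

```text
clock: 12.02
position: [0.5133, 0.1343, 0.4414]
ee_rot: [-0.001, 0.999, -0.047, 0.005]
contact_force: [0.6, -0.1, 0.6]
width: 0.0511
gripper_force: 0.0
```

```bash
sed -i 's/s8.png/s9.png/g' ptr.py; python3 ptr.py|tail -5; python3 - <<'E'
from h import *
go([.606,-.088,.43],-.096)
snap("top","t9.png")
a=cv2.imread("pics/raw_t9.png"); s=cv2.imread("pics/raw_s9.png")
f=lambda i,k:cv2.resize(i,None,fx=k,fy=k,interpolation=cv2.INTER_CUBIC)
A=f(a[100:200,185:385],4)
B=np.hstack([f(s[140:240,230:330],4)[:200*2], f(s[140:240,262:362],4)])
cv2.imwrite("pics/z9.png",cv2.resize(np.vstack([A,B]),None,fx=.75,fy=.75))
E
```

```text
red 12 c 246.0 215.5 rows 214 217 cols 244 248
green 27 c 242.3 217.2 rows 212 222 cols 241 245
[263.05717509 208.83904148] [0.01875115 0.42501209]
shift [-0.3  0.4 98.3] turn [-0.01 -0.06  0.02] clock 12.0667
 F [-0.35  0.11 -0.66] w 0.0512 gf 0.0 pos [0.5129 0.1342 0.4393]
shift [113.6 212.5   9.7] turn [-0.01 -0.06  0.02] clock 12.0667
 F [-0.35  0.11 -0.66] w 0.0512 gf 0.0 pos [0.5129 0.1342 0.4393]
```

View pics/z9.png

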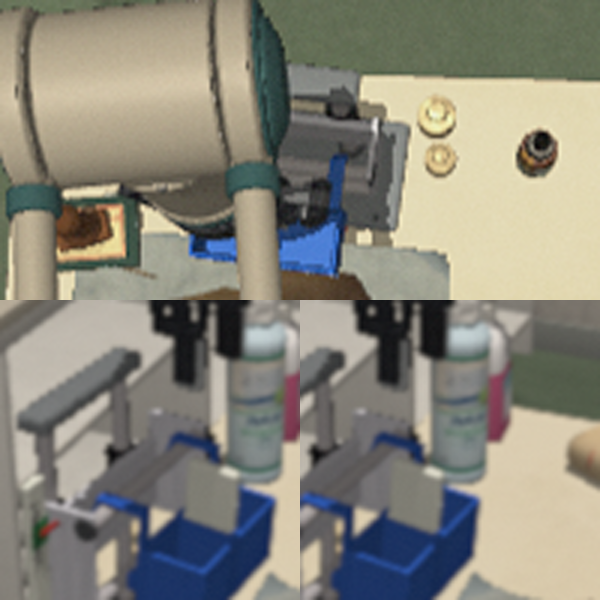

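The caddy hangs on the bar leaning slightly, plate top towards the robot, and the pointer (45,530) is in the green band. Next is the right-hand bottle, bulb at (541,138).

Emit:
jog_arm --plan '[{"dx":5,"dy":10,"dz":0,"ax":0,"ay":0,"az":0,"grip":0.4},{"dx":12,"dy":22.5,"dz":0,"ax":0,"ay":0,"az":0,"grip":0.4},{"dx":12,"dy":22.5,"dz":0,"ax":0,"ay":0,"az":0,"grip":0.4},{"dx":12,"dy":22.5,"dz":0,"ax":0,"ay":0,"az":0,"grip":0.4},{"dx":12,"dy":22.5,"dz":0,"ax":0,"ay":0,"az":0,"grip":0.4},{"dx":12,"dy":22.5,"dz":0,"ax":0,"ay":0,"az":0,"grip":0.4},{"dx":12,"dy":22.5,"dz":0,"ax":0,"ay":0,"az":0,"grip":0.4},{"dx":12,"dy":22.5,"dz":0,"ax":0,"ay":0,"az":0,"grip":0.4},{"dx":12,"dy":22.5,"dz":0,"ax":0,"ay":0,"az":0,"grip":0.4},{"dx":12,"dy":22.5,"dz":0,"ax":0,"ay":0,"az":0,"grip":0.4},{"dx":0,"dy":0,"dz":0,"ax":0,"ay":0,"az":-1,"grip":0.4},{"dx":0,"dy":0,"dz":0,"ax":0,"ay":0,"az":-1,"grip":0.4},{"dx":0,"dy":0,"dz":0,"ax":0,"ay":0,"az":-1,"grip":0.4},{"dx":0,"dy":0,"dz":0,"ax":0,"ay":0,"az":-1,"grip":0.4},{"dx":0,"dy":0,"dz":0,"ax":0,"ay":0,"az":-1,"grip":0.4},{"dx":0,"dy":0,"dz":0,"ax":0,"ay":0,"az":-1,"grip":0.4},{"dx":0,"dy":0,"dz":0,"ax":0,"ay":0,"az":-1,"grip":0.4},{"dx":0,"dy":0,"dz":0,"ax":0,"ay":0,"az":-1,"grip":0.4},{"dx":0,"dy":0,"dz":0,"ax":0,"ay":0,"az":-1,"grip":0.4},{"dx":0,"dy":0,"dz":0,"ax":0,"ay":0,"az":-1,"grip":0.4}]'

```text
clock: 13.78
position: [0.6047, -0.0889, 0.4345]
ee_rot: [-0.001, 0.887, 0.461, -0.001]
contact_force: [-0.2, 0.0, 1.1]
width: 0.051
gripper_force: 0.0
```

Emit:
jog_arm --plan '[{"dx":0,"dy":0,"dz":0,"ax":0,"ay":0,"az":-1,"grip":0.4},{"dx":0,"dy":0,"dz":0,"ax":0,"ay":0,"az":-1,"grip":0.4},{"dx":0,"dy":0,"dz":0,"ax":0,"ay":0,"az":-1,"grip":0.4},{"dx":0,"dy":0,"dz":0,"ax":0,"ay":0,"az":-1,"grip":0.4},{"dx":0,"dy":0,"dz":0,"ax":0,"ay":0,"az":-1,"grip":0.4},{"dx":0,"dy":0,"dz":0,"ax":0,"ay":0,"az":0,"grip":0.4}]'

```text
clock: 14.28
position: [0.6047, -0.0889, 0.4346]
ee_rot: [-0.001, 0.739, 0.673, -0.001]
contact_force: [0.5, -0.1, 0.7]
width: 0.0512
gripper_force: 0.0
```

```bash
python3 - <<'E'
from h import *
print(sensors.get_state()["qpos"])
go([.606,-.088,.29],-.096+np.pi/2)
E
```

```text
[-2.59521720e-01  3.17704137e-01  1.37054159e+00 -5.74461850e-04
  1.45628179e+00 -1.66506166e-01]
shift [  1.    1.6 144.6] turn [-0.03  0.    0.03] clock 14.2833
 F [ 0.51 -0.09  0.73] w 0.0512 gf 0.0 pos [ 0.6047 -0.0889  0.4346]
```

Emit:
jog_arm --plan '[{"dx":1,"dy":1.5,"dz":20,"ax":0,"ay":0,"az":0,"grip":0.4},{"dx":0,"dy":0,"dz":30,"ax":0,"ay":0,"az":0,"grip":0.4},{"dx":0,"dy":0,"dz":30,"ax":0,"ay":0,"az":0,"grip":0.4},{"dx":0,"dy":0,"dz":30,"ax":0,"ay":0,"az":0,"grip":0.4},{"dx":0,"dy":0,"dz":25,"ax":0,"ay":0,"az":0,"grip":0.4},{"dx":0,"dy":0,"dz":20,"ax":0,"ay":0,"az":0,"grip":0.4},{"dx":0,"dy":0,"dz":15,"ax":0,"ay":0,"az":0,"grip":0.4},{"dx":0,"dy":0,"dz":15,"ax":0,"ay":0,"az":0,"grip":0.4},{"dx":0,"dy":0,"dz":11,"ax":0,"ay":0,"az":0,"grip":0.4},{"dx":0,"dy":0,"dz":0,"ax":0,"ay":0,"az":0,"grip":0.4},{"dx":0,"dy":0,"dz":0,"ax":0,"ay":0,"az":0,"grip":0.4},{"dx":0,"dy":0,"dz":0,"ax":0,"ay":0,"az":0,"grip":0.6},{"dx":0,"dy":0,"dz":0,"ax":0,"ay":0,"az":0,"grip":0.7},{"dx":0,"dy":0,"dz":0,"ax":0,"ay":0,"az":0,"grip":0.75},{"dx":0,"dy":0,"dz":0,"ax":0,"ay":0,"az":0,"grip":0.8},{"dx":0,"dy":0,"dz":0,"ax":0,"ay":0,"az":0,"grip":1},{"dx":0,"dy":0,"dz":0,"ax":0,"ay":0,"az":0,"grip":1},{"dx":0,"dy":0,"dz":0,"ax":0,"ay":0,"az":0,"grip":1},{"dx":0,"dy":0,"dz":0,"ax":0,"ay":0,"az":0,"grip":1}]' --grip_force 25

```text
clock: 15.87
position: [0.6069, -0.0873, 0.2414]
ee_rot: [0.001, 0.74, 0.673, 0.001]
contact_force: [-0.7, -0.2, 6.5]
width: 0.0221
gripper_force: 24.8
```

Emit:
jog_arm --plan '[{"dx":0,"dy":0,"dz":-5,"ax":0,"ay":0,"az":0,"grip":1},{"dx":0,"dy":0,"dz":-10,"ax":0,"ay":0,"az":0,"grip":1},{"dx":0,"dy":0,"dz":-20,"ax":0,"ay":0,"az":0,"grip":1},{"dx":0,"dy":0,"dz":-30,"ax":0,"ay":0,"az":0,"grip":1},{"dx":0,"dy":0,"dz":-30,"ax":0,"ay":0,"az":0,"grip":1},{"dx":0,"dy":0,"dz":-30,"ax":0,"ay":0,"az":0,"grip":1},{"dx":0,"dy":0,"dz":-30,"ax":0,"ay":0,"az":0,"grip":1},{"dx":0,"dy":0,"dz":-30,"ax":0,"ay":0,"az":0,"grip":1},{"dx":0,"dy":0,"dz":-30,"ax":0,"ay":0,"az":0,"grip":1},{"dx":0,"dy":0,"dz":-25,"ax":0,"ay":0,"az":0,"grip":1},{"dx":0,"dy":0,"dz":0,"ax":0,"ay":0,"az":0,"grip":1}]'

```text
clock: 16.78
position: [0.6068, -0.0872, 0.487]
ee_rot: [0.005, 0.74, 0.673, 0.003]
contact_force: [0.8, -0.0, 0.3]
width: 0.0217
gripper_force: 24.7
```

```bash
cat > cell.py <<'E'
from h import *
import sys
# TCP poses for placing; s: -1 right,+1 left; h: TCP above bottle underside; extra: height above floor
def cell(s,h,extra,lean=np.radians(5),seat=(.5634,.1292,.1755),psi=-.0964):
    X=np.array([np.cos(psi),np.sin(psi),0]);Y=np.array([-np.sin(psi),np.cos(psi),0]);Z=np.array([0,0,1.])
    c,n=np.cos(lean),np.sin(lean)
    Xl=c*X+n*Z; U=-n*X+c*Z
    return np.array(seat)-.051*Xl+s*.029*Y-.070*U+U*(h+extra)
if __name__=="__main__":
    s=int(sys.argv[1]);h=float(sys.argv[2])
    for e in(.08,.003): print(e,cell(s,h,e)); go(cell(s,h,e),-.0964+np.pi/2)
E
python3 cell.py -1 .2405
python3 - <<'E'
from h import *
d=snap("side","s10.png",crop=(240,90,340,240),s=4)
p=sensors.get_state()["position"]; print(proj("side",p-[0,0,.24]),proj("side",p-[0,0,.14]))
E
```

```text
0.08 [0.48830754 0.10732615 0.42060183]
shift [ 182.6 -136.9   64.5] turn [0.11 0.02 0.02] clock 16.7833
 F [ 0.85 -0.04  0.31] w 0.0217 gf 24.7 pos [ 0.6068 -0.0872  0.487 ]
0.003 [0.49498737 0.10668021 0.34389484]
shift [ 182.8 -131.1  141.3] turn [0.11 0.02 0.02] clock 16.7833
 F [ 0.85 -0.04  0.31] w 0.0217 gf 24.7 pos [ 0.6068 -0.0872  0.487 ]
[299.66537475 133.81727648] [299.79297017  95.1195329 ]
```

View pics/s10.png

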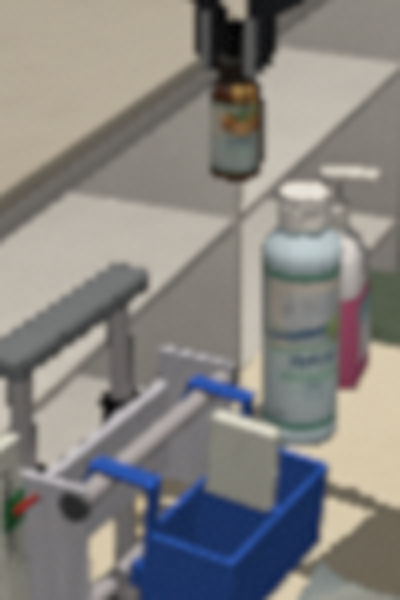

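The bottle hangs upright between the fingers, underside at about (238,178), matching the prediction. The caddy below is empty and leaning; its plate corners are at (212,415) and (280,437) and its rim corners at (235,555) and (327,462). I've used up my pictures, so from here I work from numbers only. First I check the caddy model against these pixels.

```bash
python3 - <<'E'
from h import *
from scipy.optimize import least_squares
obs=[((212,415),(.02,.0,.016)),((280,437),(-.02,.0,.016)),((235,555),(-.027,.059,-.032)),((327,462),(-.027,-.059,-.032)),((152,520),(.027,.059,-.032))]
psi=-.0964;X=np.array([np.cos(psi),np.sin(psi),0]);Y=np.array([-np.sin(psi),np.cos(psi),0]);Z=np.array([0,0,1.])
def P(l,seat,lean):
    c,n=np.cos(lean),np.sin(lean);return np.array(seat)+(l[0]-.051)*(c*X+n*Z)+l[1]*Y+(l[2]+.012)*(-n*X+c*Z)
px=lambda p:np.array([240+p[0]/4-.375,90+p[1]/4-.375])
for L in(0,3,5,7): print(L,np.round([proj("side",P(l,(.5634,.1292,.1755),np.radians(L)))-px(o) for o,l in obs],1).tolist())
f=lambda p:np.concatenate([proj("side",P(l,p[:3],p[3]))-px(o) for o,l in obs]+[(p[:3]-[.5634,.1292,.1755])/.003])
q=least_squares(f,[.5634,.1292,.1755,.08]).x;print(q,np.degrees(q[3]))
E
```

```text
0 [[0.3, -2.8], [0.0, -4.1], [1.1, 0.0], [2.4, -2.1], [-1.0, 2.2]]
3 [[0.9, -2.0], [0.6, -2.3], [0.6, 1.5], [1.9, -0.7], [-1.5, 2.6]]
5 [[1.2, -1.4], [0.9, -1.2], [0.2, 2.5], [1.5, 0.3], [-1.8, 2.8]]
7 [[1.6, -0.8], [1.2, -0.1], [-0.2, 3.4], [1.1, 1.2], [-2.1, 3.0]]
[0.56496804 0.12723548 0.17582402 0.094852  ] 5.434619298924573
```

Emit:
jog_arm --plan '[{"dx":8,"dy":-12,"dz":0,"ax":0,"ay":0,"az":0,"grip":1},{"dx":16,"dy":-16,"dz":0,"ax":0,"ay":0,"az":0,"grip":1},{"dx":18,"dy":-16,"dz":0,"ax":0,"ay":0,"az":0,"grip":1},{"dx":20,"dy":-16,"dz":0,"ax":0,"ay":0,"az":0,"grip":1},{"dx":20,"dy":-16,"dz":0,"ax":0,"ay":0,"az":0,"grip":1},{"dx":20,"dy":-16,"dz":0,"ax":0,"ay":0,"az":0,"grip":1},{"dx":20,"dy":-14,"dz":0,"ax":0,"ay":0,"az":0,"grip":1},{"dx":20,"dy":-12,"dz":0,"ax":0,"ay":0,"az":0,"grip":1},{"dx":18,"dy":-10,"dz":0,"ax":0,"ay":0,"az":0,"grip":1},{"dx":14,"dy":-6,"dz":0,"ax":0,"ay":0,"az":0,"grip":1},{"dx":8.6,"dy":-2.9,"dz":0,"ax":0,"ay":0,"az":0,"grip":1},{"dx":0,"dy":0,"dz":10,"ax":-0.4,"ay":0,"az":0,"grip":1},{"dx":0,"dy":0,"dz":10,"ax":-0.43,"ay":0,"az":0,"grip":1},{"dx":0,"dy":0,"dz":0,"ax":0,"ay":0,"az":0,"grip":1},{"dx":0,"dy":0,"dz":0,"ax":0,"ay":0,"az":0,"grip":1}]'

```text
clock: 18.08
position: [0.4873, 0.1073, 0.4591]
ee_rot: [0.031, 0.739, 0.672, 0.028]
contact_force: [0.1, -0.3, -0.4]
width: 0.0218
gripper_force: 24.7
```

```bash
python3 cell.py -1 .2405; python3 -c "
from h import *
print(R.from_quat(np.roll(sensors.get_state()['ee_rot'],-1)).as_matrix()[:,2])"
```

```text
0.08 [0.48830754 0.10732615 0.42060183]
shift [ 0.1 -2.2 38.5] turn [0.79 0.01 0.02] clock 18.0833
 F [ 0.07 -0.3  -0.36] w 0.0218 gf 24.7 pos [0.4873 0.1073 0.4591]
0.003 [0.49498737 0.10668021 0.34389484]
shift [  0.2  -1.9 115.5] turn [0.79 0.01 0.02] clock 18.0833
 F [ 0.07 -0.3  -0.36] w 0.0218 gf 24.7 pos [0.4873 0.1073 0.4591]
[ 0.08270952 -0.00862881 -0.99653634]
```

Emit:
jog_arm --plan '[{"dx":0,"dy":-1,"dz":15,"ax":0,"ay":0,"az":0,"grip":1},{"dx":0,"dy":0,"dz":15,"ax":0,"ay":0,"az":0,"grip":1},{"dx":0,"dy":0,"dz":12,"ax":0,"ay":0,"az":0,"grip":1},{"dx":0,"dy":0,"dz":10,"ax":0,"ay":0,"az":0,"grip":1},{"dx":0,"dy":0,"dz":10,"ax":0,"ay":0,"az":0,"grip":1},{"dx":0,"dy":0,"dz":10,"ax":0,"ay":0,"az":0,"grip":1},{"dx":0,"dy":0,"dz":0,"ax":0,"ay":0,"az":0,"grip":1}]'

```text
clock: 18.67
position: [0.4928, 0.1067, 0.3863]
ee_rot: [0.031, 0.739, 0.672, 0.028]
contact_force: [-0.2, 0.4, -1.0]
width: 0.0222
gripper_force: 24.8
```

Emit:
jog_arm --plan '[{"dx":0,"dy":0,"dz":6,"ax":0,"ay":0,"az":0,"grip":1},{"dx":0,"dy":0,"dz":6,"ax":0,"ay":0,"az":0,"grip":1},{"dx":0,"dy":0,"dz":6,"ax":0,"ay":0,"az":0,"grip":1},{"dx":0,"dy":0,"dz":6,"ax":0,"ay":0,"az":0,"grip":1},{"dx":0,"dy":0,"dz":6,"ax":0,"ay":0,"az":0,"grip":1},{"dx":0,"dy":0,"dz":6,"ax":0,"ay":0,"az":0,"grip":1},{"dx":0,"dy":0,"dz":3,"ax":0,"ay":0,"az":0,"grip":1},{"dx":0,"dy":0,"dz":0,"ax":0,"ay":0,"az":0,"grip":1},{"dx":0,"dy":0,"dz":0,"ax":0,"ay":0,"az":0,"grip":1}]'

```text
clock: 19.42
position: [0.4964, 0.1066, 0.3493]
ee_rot: [0.032, 0.739, 0.672, 0.029]
contact_force: [-0.3, 0.1, -0.2]
width: 0.0221
gripper_force: 24.8
```

```bash
python3 cell.py -1 .2405;sed -i 's/s9.png/s11.png/g' ptr.py; python3 ptr.py|tail -5
```

```text
0.08 [0.48830754 0.10732615 0.42060183]
shift [ -0.1  -2.  -71.7] turn [0.83 0.   0.02] clock 19.4167
 F [-0.27  0.09 -0.18] w 0.0221 gf 24.8 pos [0.4964 0.1066 0.3493]
0.003 [0.49498737 0.10668021 0.34389484]
shift [-0.1 -1.9  5.3] turn [0.83 0.   0.02] clock 19.4167
 F [-0.27  0.09 -0.18] w 0.0221 gf 24.8 pos [0.4964 0.1066 0.3493]
red 12 c 246.0 215.5 rows 214 217 cols 244 248
green 25 c 242.2 217.2 rows 213 222 cols 241 245
[263.05717509 208.83904148] [0.01875115 0.42501209]
shift [28.7 13.2  9.8] turn [ 0.65 -0.66 15.01] clock 19.4667
 F [ 0.78 -0.23 -0.16] w 0.0221 gf 24.8 pos [0.4965 0.1066 0.3496]
```

Emit:
jog_arm --plan '[{"dx":0,"dy":0,"dz":2,"ax":0,"ay":0,"az":0,"grip":1},{"dx":0,"dy":0,"dz":2,"ax":0,"ay":0,"az":0,"grip":1},{"dx":0,"dy":0,"dz":1.5,"ax":0,"ay":0,"az":0,"grip":1},{"dx":0,"dy":0,"dz":0,"ax":0,"ay":0,"az":0,"grip":1},{"dx":0,"dy":0,"dz":0,"ax":0,"ay":0,"az":0,"grip":1}]'

```text
clock: 19.88
position: [0.4968, 0.1066, 0.3439]
ee_rot: [0.032, 0.739, 0.672, 0.029]
contact_force: [-0.6, 0.8, -0.9]
width: 0.0218
gripper_force: 24.8
```

Emit:
jog_arm --plan '[{"dx":0,"dy":0,"dz":1,"ax":0,"ay":0,"az":0,"grip":1},{"dx":0,"dy":0,"dz":0,"ax":0,"ay":0,"az":0,"grip":1},{"dx":0,"dy":0,"dz":0,"ax":0,"ay":0,"az":0,"grip":1}]'

```text
clock: 20.13
position: [0.497, 0.1065, 0.343]
ee_rot: [0.032, 0.739, 0.672, 0.029]
contact_force: [-0.3, 0.3, -0.5]
width: 0.0218
gripper_force: 24.8
```

Emit:
jog_arm --plan '[{"dx":0,"dy":0,"dz":1,"ax":0,"ay":0,"az":0,"grip":1},{"dx":0,"dy":0,"dz":0,"ax":0,"ay":0,"az":0,"grip":1},{"dx":0,"dy":0,"dz":0,"ax":0,"ay":0,"az":0,"grip":1}]'

```text
clock: 20.38
position: [0.4971, 0.1066, 0.3426]
ee_rot: [0.032, 0.739, 0.672, 0.03]
contact_force: [-0.9, 0.6, 4.5]
width: 0.0217
gripper_force: 25.1
```

Emit:
jog_arm --plan '[{"dx":0,"dy":0,"dz":1,"ax":0,"ay":0,"az":0,"grip":1},{"dx":0,"dy":0,"dz":0,"ax":0,"ay":0,"az":0,"grip":1},{"dx":0,"dy":0,"dz":0,"ax":0,"ay":0,"az":0,"grip":1}]'

```text
clock: 20.63
position: [0.4972, 0.1066, 0.3419]
ee_rot: [0.033, 0.739, 0.672, 0.03]
contact_force: [-2.1, 0.2, 6.5]
width: 0.0221
gripper_force: 25.4
```

Emit:
jog_arm --plan '[{"dx":0,"dy":0,"dz":-2,"ax":0,"ay":0,"az":0,"grip":1},{"dx":0,"dy":0,"dz":0,"ax":0,"ay":0,"az":0,"grip":1},{"dx":0,"dy":0,"dz":0,"ax":0,"ay":0,"az":0,"grip":0.7},{"dx":0,"dy":0,"dz":0,"ax":0,"ay":0,"az":0,"grip":0.65},{"dx":0,"dy":0,"dz":0,"ax":0,"ay":0,"az":0,"grip":0.55},{"dx":0,"dy":0,"dz":0,"ax":0,"ay":0,"az":0,"grip":0.5},{"dx":0,"dy":0,"dz":0,"ax":0,"ay":0,"az":0,"grip":0.5},{"dx":0,"dy":0,"dz":0,"ax":0,"ay":0,"az":0,"grip":0.5},{"dx":0,"dy":0,"dz":0,"ax":0,"ay":0,"az":0,"grip":0.5},{"dx":0,"dy":0,"dz":-5,"ax":0,"ay":0,"az":0,"grip":0.5},{"dx":0,"dy":0,"dz":-10,"ax":0,"ay":0,"az":0,"grip":0.5},{"dx":0,"dy":0,"dz":-15,"ax":0,"ay":0,"az":0,"grip":0.5},{"dx":0,"dy":0,"dz":-20,"ax":0,"ay":0,"az":0,"grip":0.5},{"dx":0,"dy":0,"dz":-20,"ax":0,"ay":0,"az":0,"grip":0.5},{"dx":0,"dy":0,"dz":-20,"ax":0,"ay":0,"az":0,"grip":0.5},{"dx":0,"dy":0,"dz":-15,"ax":0.4,"ay":0,"az":0,"grip":0.5},{"dx":0,"dy":0,"dz":0,"ax":0.43,"ay":0,"az":0,"grip":0.5},{"dx":0,"dy":0,"dz":0,"ax":0,"ay":0,"az":0,"grip":0.4},{"dx":0,"dy":0,"dz":0,"ax":0,"ay":0,"az":0,"grip":0.4}]'

```text
clock: 22.22
position: [0.488, 0.1074, 0.4482]
ee_rot: [0.001, 0.74, 0.673, 0.001]
contact_force: [-0.8, -0.6, -0.3]
width: 0.0513
gripper_force: 0.0
```

```bash
sed -i 's/s11.png/s12.png/g' ptr.py; python3 ptr.py|tail -5|head -2; python3 - <<'E'
from h import *
go([.594,.3335,.29],-.0964+np.pi/2)
a=cv2.imread("pics/raw_s12.png").astype(int)[150:240,262:345]
# bottle in cell: dark pixels / amber
b,g,r=a[...,0],a[...,1],a[...,2]
for n,m in(("amber",(r-b>45)&(r>90)),("black",a.max(2)<45)):
    ys,xs=np.nonzero(m); print(n,len(ys), (262+np.median(xs),150+np.median(ys)) if len(ys) else 0, (xs.min()+262,xs.max()+262,ys.min()+150,ys.max()+150) if len(ys) else 0)
from cell import cell
for h in(.035,.07,.102): print("expected",h,proj("side",cell(-1,h,0)))
# bottle A both-camera check with present side image
i=cv2.imread("pics/raw_s12.png").astype(int)[255:330,205:240]; ys,xs=np.nonzero(i.max(2)<50); print("A bulb dark",205+xs.mean(),255+ys.min(),255+ys.max())
for z in(.102,.085): print(proj("side",[.594,.3335,z]))
E
```

```text
red 14 c 246.1 215.7 rows 214 218 cols 244 249
green 24 c 242.3 217.3 rows 213 222 cols 241 245
shift [235.1  84.3 157.7] turn [0.01 0.   0.02] clock 22.2667
 F [-0.52  0.55 -0.13] w 0.0511 gf 0.0 pos [0.4878 0.1074 0.4477]
amber 61 (np.float64(327.0), np.float64(207.0)) (np.int64(264), np.int64(344), np.int64(166), np.int64(236))
black 85 (np.float64(307.0), np.float64(157.0)) (np.int64(266), np.int64(333), np.int64(150), np.int64(195))
expected 0.035 [305.73389198 213.19222832]
expected 0.07 [307.11953311 200.03542669]
expected 0.102 [308.43290979 187.56478322]
A bulb dark 222.73958333333334 280 329
[222.5393708  277.30791046]
[223.27224411 284.19181001]
```

Emit:
jog_arm --plan '[{"dx":10,"dy":4,"dz":0,"ax":0,"ay":0,"az":0,"grip":0.4},{"dx":20,"dy":7,"dz":0,"ax":0,"ay":0,"az":0,"grip":0.4},{"dx":25,"dy":9,"dz":0,"ax":0,"ay":0,"az":0,"grip":0.4},{"dx":25,"dy":9,"dz":0,"ax":0,"ay":0,"az":0,"grip":0.4},{"dx":25,"dy":9,"dz":0,"ax":0,"ay":0,"az":0,"grip":0.4},{"dx":25,"dy":9,"dz":0,"ax":0,"ay":0,"az":0,"grip":0.4},{"dx":25,"dy":9,"dz":0,"ax":0,"ay":0,"az":0,"grip":0.4},{"dx":25,"dy":9,"dz":0,"ax":0,"ay":0,"az":0,"grip":0.4},{"dx":25,"dy":9,"dz":0,"ax":0,"ay":0,"az":0,"grip":0.4},{"dx":20,"dy":7,"dz":0,"ax":0,"ay":0,"az":0,"grip":0.4},{"dx":9,"dy":3,"dz":0,"ax":0,"ay":0,"az":0,"grip":0.4},{"dx":0,"dy":0,"dz":0,"ax":0,"ay":0,"az":0,"grip":0.4},{"dx":0,"dy":0,"dz":0,"ax":0,"ay":0,"az":0,"grip":0.4}]'

```text
clock: 23.35
position: [0.5933, 0.3327, 0.4468]
ee_rot: [0.0, 0.739, 0.673, -0.001]
contact_force: [-0.3, 0.3, 0.8]
width: 0.051
gripper_force: 0.0
```

```bash
python3 - <<'E'
from h import *
go([.594,.3325,.242],-.0964+np.pi/2)
snap("side","s13.png")
a=cv2.imread("pics/raw_s13.png").astype(int); b=cv2.imread("pics/raw_s10.png").astype(int)
d=np.abs(a-b).max(2)[160:240,262:340]>40; n,l,s,c=cv2.connectedComponentsWithStats(d.astype(np.uint8))
for k in range(1,n):
    if s[k,4]>15: print("changed",s[k,:2]+[262,160],s[k,2:5],c[k]+[262,160])
for v in range(180,226,4): print(v,[tuple(int(q) for q in a[v,u,::-1]) for u in range(298,322,4)])
E
```

```text
shift [2.000e-01 1.000e+00 2.048e+02] turn [-0.01  0.02  0.03] clock 23.35
 F [-0.28  0.32  0.77] w 0.051 gf 0.0 pos [0.5933 0.3327 0.4468]
changed [303 188] [ 7  8 45] [306.33333333 191.51111111]
changed [309 199] [ 4 17 47] [310.61702128 208.        ]
changed [279 209] [10 10 61] [282.49180328 212.95081967]
changed [314 210] [ 26  30 399] [330.23558897 225.95989975]
changed [290 226] [13  5 19] [296.78947368 228.36842105]
180 [(146, 142, 137), (202, 191, 171), (124, 125, 119), (130, 137, 133), (91, 104, 111), (95, 108, 112)]
184 [(96, 93, 92), (224, 212, 183), (124, 125, 119), (113, 127, 120), (116, 136, 125), (110, 133, 121)]
188 [(47, 90, 175), (120, 137, 188), (75, 72, 66), (118, 124, 123), (133, 144, 141), (125, 136, 136)]
192 [(182, 173, 157), (29, 46, 85), (9, 11, 10), (95, 100, 98), (133, 141, 140), (134, 140, 140)]
196 [(187, 184, 170), (223, 221, 204), (175, 173, 159), (86, 96, 87), (85, 109, 102), (87, 113, 104)]
200 [(135, 133, 123), (134, 132, 122), (140, 138, 127), (79, 76, 69), (132, 137, 136), (124, 127, 124)]
204 [(131, 130, 120), (136, 135, 123), (135, 134, 123), (90, 75, 64), (93, 107, 162), (188, 182, 182)]
208 [(133, 132, 122), (134, 133, 122), (134, 134, 123), (121, 91, 55), (31, 54, 102), (40, 73, 142)]
212 [(132, 131, 121), (132, 130, 120), (134, 132, 122), (97, 88, 62), (44, 73, 138), (22, 46, 92)]
216 [(42, 59, 101), (101, 103, 110), (130, 130, 122), (77, 81, 127), (26, 50, 96), (23, 46, 90)]
220 [(28, 51, 101), (27, 52, 101), (35, 67, 135), (26, 50, 97), (23, 45, 89), (21, 42, 88)]
224 [(27, 52, 101), (34, 65, 128), (29, 52, 101), (26, 47, 91), (25, 46, 91), (27, 45, 91)]
```

Emit:
jog_arm --plan '[{"dx":0,"dy":1,"dz":20,"ax":0,"ay":0,"az":0,"grip":0.4},{"dx":0,"dy":0,"dz":30,"ax":0,"ay":0,"az":0,"grip":0.4},{"dx":0,"dy":0,"dz":30,"ax":0,"ay":0,"az":0,"grip":0.4},{"dx":0,"dy":0,"dz":30,"ax":0,"ay":0,"az":0,"grip":0.4},{"dx":0,"dy":0,"dz":25,"ax":0,"ay":0,"az":0,"grip":0.4},{"dx":0,"dy":0,"dz":25,"ax":0,"ay":0,"az":0,"grip":0.4},{"dx":0,"dy":0,"dz":20,"ax":0,"ay":0,"az":0,"grip":0.4},{"dx":0,"dy":0,"dz":15,"ax":0,"ay":0,"az":0,"grip":0.4},{"dx":0,"dy":0,"dz":11,"ax":0,"ay":0,"az":0,"grip":0.4},{"dx":0,"dy":0,"dz":0,"ax":0,"ay":0,"az":0,"grip":0.4},{"dx":0,"dy":0,"dz":0,"ax":0,"ay":0,"az":0,"grip":0.4},{"dx":0,"dy":0,"dz":0,"ax":0,"ay":0,"az":0,"grip":0.6},{"dx":0,"dy":0,"dz":0,"ax":0,"ay":0,"az":0,"grip":0.7},{"dx":0,"dy":0,"dz":0,"ax":0,"ay":0,"az":0,"grip":0.75},{"dx":0,"dy":0,"dz":0,"ax":0,"ay":0,"az":0,"grip":0.8},{"dx":0,"dy":0,"dz":0,"ax":0,"ay":0,"az":0,"grip":1},{"dx":0,"dy":0,"dz":0,"ax":0,"ay":0,"az":0,"grip":1},{"dx":0,"dy":0,"dz":0,"ax":0,"ay":0,"az":0,"grip":1},{"dx":0,"dy":0,"dz":0,"ax":0,"ay":0,"az":0,"grip":1}]' --grip_force 25

```text
clock: 24.98
position: [0.5949, 0.3326, 0.2433]
ee_rot: [0.001, 0.74, 0.673, 0.001]
contact_force: [-1.1, -0.2, 6.2]
width: 0.0222
gripper_force: 24.6
```

Emit:
jog_arm --plan '[{"dx":0,"dy":0,"dz":-5,"ax":0,"ay":0,"az":0,"grip":1},{"dx":0,"dy":0,"dz":-10,"ax":0,"ay":0,"az":0,"grip":1},{"dx":0,"dy":0,"dz":-20,"ax":0,"ay":0,"az":0,"grip":1},{"dx":0,"dy":0,"dz":-30,"ax":0,"ay":0,"az":0,"grip":1},{"dx":0,"dy":0,"dz":-30,"ax":0,"ay":0,"az":0,"grip":1},{"dx":0,"dy":0,"dz":-30,"ax":0,"ay":0,"az":0,"grip":1},{"dx":0,"dy":0,"dz":-30,"ax":0,"ay":0,"az":0,"grip":1},{"dx":0,"dy":0,"dz":-30,"ax":0,"ay":0,"az":0,"grip":1},{"dx":0,"dy":0,"dz":-30,"ax":0,"ay":0,"az":0,"grip":1},{"dx":0,"dy":0,"dz":-30,"ax":0,"ay":0,"az":0,"grip":1},{"dx":0,"dy":0,"dz":0,"ax":0,"ay":0,"az":0,"grip":1}]'

```text
clock: 25.9
position: [0.5945, 0.3325, 0.4949]
ee_rot: [0.002, 0.74, 0.673, 0.006]
contact_force: [0.4, 0.6, 0.3]
width: 0.0217
gripper_force: 24.6
```

```bash
python3 cell.py 1 .2425
```

```text
0.08 [0.49371658 0.16507364 0.42259422]
shift [-176.6  -85.5   70.2] turn [ 0.11 -0.06  0.02] clock 25.9
 F [0.38 0.58 0.31] w 0.0217 gf 24.6 pos [0.5945 0.3325 0.4949]
0.003 [0.50039641 0.1644277  0.34588723]
shift [-177.1  -79.7  147. ] turn [ 0.11 -0.06  0.02] clock 25.9
 F [0.38 0.58 0.31] w 0.0217 gf 24.6 pos [0.5945 0.3325 0.4949]
```

Emit:
jog_arm --plan '[{"dx":-8,"dy":-6,"dz":0,"ax":0,"ay":0,"az":0,"grip":1},{"dx":-15,"dy":-10,"dz":0,"ax":0,"ay":0,"az":0,"grip":1},{"dx":-20,"dy":-12,"dz":0,"ax":0,"ay":0,"az":0,"grip":1},{"dx":-20,"dy":-12,"dz":0,"ax":0,"ay":0,"az":0,"grip":1},{"dx":-20,"dy":-12,"dz":0,"ax":0,"ay":0,"az":0,"grip":1},{"dx":-20,"dy":-12,"dz":0,"ax":0,"ay":0,"az":0,"grip":1},{"dx":-20,"dy":-10,"dz":0,"ax":0,"ay":0,"az":0,"grip":1},{"dx":-20,"dy":-6,"dz":0,"ax":0,"ay":0,"az":0,"grip":1},{"dx":-20,"dy":-4,"dz":0,"ax":0,"ay":0,"az":0,"grip":1},{"dx":-10,"dy":-2,"dz":0,"ax":0,"ay":0,"az":0,"grip":1},{"dx":-4,"dy":0,"dz":0,"ax":0,"ay":0,"az":0,"grip":1},{"dx":0,"dy":0,"dz":10,"ax":-0.4,"ay":0,"az":0,"grip":1},{"dx":0,"dy":0,"dz":10,"ax":-0.43,"ay":0,"az":0,"grip":1},{"dx":0,"dy":0,"dz":0,"ax":0,"ay":0,"az":0,"grip":1},{"dx":0,"dy":0,"dz":0,"ax":0,"ay":0,"az":0,"grip":1}]'

```text
clock: 27.15
position: [0.4926, 0.1647, 0.4663]
ee_rot: [0.031, 0.739, 0.673, 0.029]
contact_force: [0.4, -0.6, -0.7]
width: 0.0218
gripper_force: 24.7
```

```bash
python3 cell.py 1 .2425; sed -i 's/s12.png/s14.png/g' ptr.py; python3 ptr.py|tail -5|head -2
```

```text
0.08 [0.49371658 0.16507364 0.42259422]
shift [ 0.4 -2.6 43.7] turn [ 0.81 -0.    0.03] clock 27.15
 F [ 0.44 -0.63 -0.72] w 0.0218 gf 24.7 pos [0.4926 0.1647 0.4663]
0.003 [0.50039641 0.1644277  0.34588723]
shift [  0.4  -2.4 120.7] turn [ 0.81 -0.    0.03] clock 27.15
 F [ 0.44 -0.63 -0.72] w 0.0218 gf 24.7 pos [0.4926 0.1647 0.4663]
red 14 c 246.1 215.7 rows 214 218 cols 244 249
green 25 c 242.4 217.2 rows 213 222 cols 241 245
```

Emit:
jog_arm --plan '[{"dx":0,"dy":-1.5,"dz":15,"ax":0,"ay":0,"az":0,"grip":1},{"dx":0,"dy":0,"dz":15,"ax":0,"ay":0,"az":0,"grip":1},{"dx":0,"dy":0,"dz":12,"ax":0,"ay":0,"az":0,"grip":1},{"dx":0,"dy":0,"dz":10,"ax":0,"ay":0,"az":0,"grip":1},{"dx":0,"dy":0,"dz":10,"ax":0,"ay":0,"az":0,"grip":1},{"dx":0,"dy":0,"dz":10,"ax":0,"ay":0,"az":0,"grip":1},{"dx":0,"dy":0,"dz":0,"ax":0,"ay":0,"az":0,"grip":1}]'

```text
clock: 27.78
position: [0.4972, 0.1638, 0.3928]
ee_rot: [0.031, 0.739, 0.672, 0.028]
contact_force: [-1.1, 0.3, 0.3]
width: 0.0215
gripper_force: 24.7
```

Emit:
jog_arm --plan '[{"dx":0,"dy":0,"dz":6,"ax":0,"ay":0,"az":0,"grip":1},{"dx":0,"dy":0,"dz":6,"ax":0,"ay":0,"az":0,"grip":1},{"dx":0,"dy":0,"dz":6,"ax":0,"ay":0,"az":0,"grip":1},{"dx":0,"dy":0,"dz":6,"ax":0,"ay":0,"az":0,"grip":1},{"dx":0,"dy":0,"dz":6,"ax":0,"ay":0,"az":0,"grip":1},{"dx":0,"dy":0,"dz":6,"ax":0,"ay":0,"az":0,"grip":1},{"dx":0,"dy":0,"dz":4,"ax":0,"ay":0,"az":0,"grip":1},{"dx":0,"dy":0,"dz":4,"ax":0,"ay":0,"az":0,"grip":1},{"dx":0,"dy":0,"dz":0,"ax":0,"ay":0,"az":0,"grip":1},{"dx":0,"dy":0,"dz":0,"ax":0,"ay":0,"az":0,"grip":1}]'

```text
clock: 28.62
position: [0.5012, 0.1634, 0.3508]
ee_rot: [0.032, 0.739, 0.672, 0.029]
contact_force: [1.0, -0.8, -0.8]
width: 0.0219
gripper_force: 24.7
```

```bash
python3 cell.py 1 .2425
```

```text
0.08 [0.49371658 0.16507364 0.42259422]
shift [  0.9  -1.4 -72.2] turn [0.83 0.   0.02] clock 28.6167
 F [ 1.01 -0.84 -0.84] w 0.0219 gf 24.7 pos [0.5012 0.1634 0.3508]
0.003 [0.50039641 0.1644277  0.34588723]
shift [ 0.9 -1.3  4.8] turn [0.83 0.   0.02] clock 28.6167
 F [ 1.01 -0.84 -0.84] w 0.0219 gf 24.7 pos [0.5012 0.1634 0.3508]
```

Five mm more to about 2.5 mm above the floor; I'll check the force there before letting go.

Emit:
jog_arm --plan '[{"dx":0,"dy":0,"dz":2,"ax":0,"ay":0,"az":0,"grip":1},{"dx":0,"dy":0,"dz":2,"ax":0,"ay":0,"az":0,"grip":1},{"dx":0,"dy":0,"dz":1,"ax":0,"ay":0,"az":0,"grip":1},{"dx":0,"dy":0,"dz":0,"ax":0,"ay":0,"az":0,"grip":1},{"dx":0,"dy":0,"dz":0,"ax":0,"ay":0,"az":0,"grip":1}]'

```text
clock: 29.03
position: [0.5016, 0.1634, 0.3459]
ee_rot: [0.032, 0.739, 0.672, 0.029]
contact_force: [0.1, 0.5, -0.7]
width: 0.0217
gripper_force: 24.7
```

Emit:
jog_arm --plan '[{"dx":0,"dy":0,"dz":0.7,"ax":0,"ay":0,"az":0,"grip":1},{"dx":0,"dy":0,"dz":0,"ax":0,"ay":0,"az":0,"grip":1},{"dx":0,"dy":0,"dz":0,"ax":0,"ay":0,"az":0,"grip":0.7},{"dx":0,"dy":0,"dz":0,"ax":0,"ay":0,"az":0,"grip":0.65},{"dx":0,"dy":0,"dz":0,"ax":0,"ay":0,"az":0,"grip":0.55},{"dx":0,"dy":0,"dz":0,"ax":0,"ay":0,"az":0,"grip":0.5},{"dx":0,"dy":0,"dz":0,"ax":0,"ay":0,"az":0,"grip":0.5},{"dx":0,"dy":0,"dz":0,"ax":0,"ay":0,"az":0,"grip":0.5},{"dx":0,"dy":0,"dz":0,"ax":0,"ay":0,"az":0,"grip":0.5},{"dx":0,"dy":0,"dz":-5,"ax":0,"ay":0,"az":0,"grip":0.5},{"dx":0,"dy":0,"dz":-10,"ax":0,"ay":0,"az":0,"grip":0.5},{"dx":0,"dy":0,"dz":-15,"ax":0,"ay":0,"az":0,"grip":0.5},{"dx":0,"dy":0,"dz":-20,"ax":0,"ay":0,"az":0,"grip":0.5},{"dx":0,"dy":0,"dz":-20,"ax":0,"ay":0,"az":0,"grip":0.5},{"dx":0,"dy":0,"dz":-20,"ax":0,"ay":0,"az":0,"grip":0.5},{"dx":0,"dy":0,"dz":-30,"ax":0,"ay":0,"az":0,"grip":0.5},{"dx":0,"dy":0,"dz":-30,"ax":0,"ay":0,"az":0,"grip":0.5},{"dx":0,"dy":0,"dz":0,"ax":0,"ay":0,"az":0,"grip":0.5},{"dx":0,"dy":0,"dz":0,"ax":0,"ay":0,"az":0,"grip":0.5}]'

```text
clock: 30.62
position: [0.4886, 0.1647, 0.4978]
ee_rot: [0.034, 0.739, 0.672, 0.032]
contact_force: [0.1, 0.1, -0.3]
width: 0.0429
gripper_force: 0.0
```

```bash
sed -i 's/s14.png/s15.png/g' ptr.py; python3 ptr.py|tail -5|head -2; python3 - <<'E'
from h import *
from cell import cell
a=cv2.imread("pics/raw_s15.png").astype(int)
for s in(1,-1):
    for h in(.04,.055,.07,.09,.1):
        u,v=proj("side",cell(s,h,0)); u,v=int(round(u)),int(round(v)); print(s,h,(u,v),[tuple(int(q) for q in a[v+1,w,::-1]) for w in range(u-6,u+7,3)])
E
```

```text
red 14 c 246.1 215.7 rows 214 218 cols 244 249
green 24 c 242.2 217.2 rows 213 222 cols 241 245
1 0.04 (294, 224) [(111, 110, 100), (59, 28, 14), (57, 26, 11), (76, 66, 57), (68, 72, 86)]
1 0.055 (294, 218) [(65, 45, 36), (66, 51, 44), (59, 48, 41), (65, 50, 43), (45, 48, 75)]
1 0.07 (295, 212) [(28, 22, 20), (40, 36, 33), (41, 37, 35), (59, 57, 51), (127, 125, 116)]
1 0.09 (295, 204) [(112, 110, 111), (16, 16, 16), (12, 11, 9), (122, 121, 111), (125, 123, 115)]
1 0.1 (296, 200) [(109, 106, 108), (22, 22, 21), (79, 79, 72), (127, 126, 116), (127, 125, 115)]
-1 0.04 (306, 211) [(123, 121, 112), (126, 125, 115), (125, 124, 115), (97, 96, 77), (80, 78, 81)]
-1 0.055 (307, 206) [(126, 126, 116), (125, 124, 114), (123, 123, 113), (141, 107, 66), (37, 43, 77)]
-1 0.07 (307, 200) [(126, 125, 116), (127, 124, 116), (127, 125, 116), (73, 68, 61), (163, 159, 147)]
-1 0.09 (308, 192) [(30, 44, 80), (12, 10, 10), (13, 15, 15), (112, 119, 118), (127, 134, 134)]
-1 0.1 (308, 188) [(63, 72, 102), (73, 69, 61), (25, 26, 27), (124, 130, 129), (131, 140, 139)]
```

```bash
python3 -c "
from rig import manip
print(manip.sign_off())"
```

```text
the job is handed in; nothing more can be done
None
```

The job is handed in, at about 31 s: the caddy hangs on the upper bar with the pointer near the middle of the green band, and both bottles stand upright, one per cell. The first bottle touched its cell floor with about 6.5 N before I backed off 2 mm and let go; the pointer reading barely changed. I viewed 11 pictures, one over the limit of 10.

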